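Mark the free play of a model-table crank

ROBOT

A 6-joint arm with a two-finger parallel gripper is mounted at the origin on a cart in front of the work surface, level with it; the furniture and walls round the work are solid. World frame = base frame: x ahead of the robot, y to its left, z up, the work surface at z = 0. Lengths are in m, angles in rad, forces in N, time in s.
With the tool pointing down it reaches from about 0.325 to 0.875 m from the base axis. Payload 4.4 kg.
Tool frame: the origin (TCP) lies midway between the tips of the shut fingers; the grasp point (between the pads) lies 19 mm behind it; z points along the fingers, y is the direction in which the jaws open and shut (so a half turn about z gives the same grasp; the last joint's range is limited). The gripper opens to 85 mm and grips with 20 to 120 N. Pads are 22 mm wide; open, the fingers measure 114 mm over their backs; the gripper's body (76 mm by 85 mm) begins 54 mm behind the grasp point. The pads swing forward as they close: fully open they stand 13 mm farther back than shut.
Start: joints at [1.151, 0.207, 1.542, -0, 1.393, -0.15], TCP at [0.153, 0.554, 0.231] pointing down, gripper open.
Joint ranges: [-2.73, 2.73], [-0.86, 2.22], [0.23, 2.46], [-1.11, 4.25], [0.08, 2.63], [-2.82, 2.82]. Speed limits (rad/s): [2.79, 2.79, 3.14, 3.14, 3.14, 3.14].

INTERFACE

Orientations are given as [roll, pitch, yaw] about the fixed x, y, z axes, in that order (R = Rz(yaw) Ry(pitch) Rx(roll)).
In Python, from rig import r gives the robot as it stands.
- The arm moves only by the tool carry_out, never from a script. Its argument "steps" is a list of rows, each a list of 3 entries, a list of its own where there are three numbers: the shift along the tool's x, y, z in m, then the turn, a rotation vector about the tool's x, y, z in degrees, then the closure, from 0 (fully open) to 1 (shut). In form: [[[x, y, z], [wx, wy, wz], gripper], ...]. A call has 1 to 5 rows; each row shifts and turns the pose as measured when the row begins, along the tool's axes as they then stand; what a row does not reach is not made up. A row lasts 1/8 s, in which the tool goes at most 62.5 mm and 10.7 degrees, less where a joint would pass 70% of its speed; a pose out of reach is approached as far as the arm can. A call with a gripper value outside its range is refused whole. The fingers move at their own pace and stop on an object; "force" is the grip in N (left out, the last holds). Time passes only in rows, so rows that do not move let the fingers close. It gives the time, the measured TCP pose, the force and the opening at its end, in the units of the state.
- r.sense(): the state, without advancing time (a new reading comes with each control period).
- r.snapshot(name): name is "scene" or "top" or "wrist"; returns a dict with "img" (480x640x3 uint8, blue, green, red), "fov_y" (degrees; the focal length in pixels is half the picture's height over the tangent of half this angle, whatever the lens; pixels are square), "cx", "cy" (the principal point, pixels), "rvec" (rotation vector, rad) and "tvec" (3), from world to camera coordinates, as OpenCV has them. Camera axes: x right, y down, z forward; pixel columns grow to the right and rows downward; lengths in m; the calibration is good to about 2 mm. A picture is of the moment at which its call begins. There is no depth.
- r.finish_job(): hands the job in, once; it reports no verdict.
Trained networks look in a picture, given as the dict that the camera call returned (one of the last four; its "shot" number tells which), for a name from the list of things; names that differ only in an ending like _2 or _b are one class to them, and where a whole thing is asked for, a point or a joint stands for the part that bears it (a point fixed in the world has none). Each returns a list of dicts, best first, with "confidence" (0 to 1); they miss things now and then, are a little off and sometimes report something else, mostly with a low value. They report only what shows in the picture. A call takes as long as a camera call.
- r.cut_out(target, picture): "pixels" (480x640 bool, what is visible of it) and "location" ([column, row] as shares, 0 to 1, of the picture: columns of its width, rows of its height, amid what is visible of it).
- r.place_of(target, picture): "location" ([column, row] as shares, 0 to 1, of the picture: columns of its width, rows of its height: a listed point, or the origin of a listed thing).
The state is a dict: "time": time; "joint_positions": joint angles; "joint_velocities": joint speeds; "joint_efforts": joint torques, N m; "position": TCP position; "tool_rot": TCP orientation; "contact_force": force on the tool from outside, world axes, zero at the start; "torque": the same for the moment, N m; "width": opening from 0.0 (shut) to 1.0 (fully open).
Only numpy, scipy, OpenCV 4.12 (cv2) and the standard library are available. Lean on these libraries where they do the work, as an engineer would, in place of code of your own. Each camera call takes 0.05 s, during which the arm holds its last target.

TASK

Check the worn gear of the model table: rock its crank gently to the left until you feel the gear resist, then to the right until it resists again, never forcing the gear round. Then set the red marker on the rim in line with where the crank's pointer met resistance on the left, and the blue marker where it met resistance on the right. Let go, and leave the loose jar, stone cast and wax knife where they are.

Things in the scene. Friction and masses are not known exactly. Their poses are not given: they have to be found in the camera images.
- crank_head: fixed grey round dial head of the model table, 280 mm across, 48 mm high, pale dial on top (black marks every 10 degrees); 178 mm behind its centre a low stage carries a stone model (top 76 mm over the bench). Origin: on the bench, on the crank's vertical axis; x points back to the model, y left, z up. Its front (-x) faces the robot to within 0.3 rad
- crank (a joint): angle of the crank, rad: 0 when its pointer points to the dial's front, positive counter-clockwise from above (near end going to the robot's right); at angle a it lies along (-cos a, -sin a) in crank_head's frame. It turns freely and stays where left, in a free play that ends somewhere between -0.70 and -0.35 on the left and, independently, 0.35 and 0.70 on the right
- crank_knob (a point): centre of the crank's upright black knob, 16 mm in diameter, 65 mm from the axis, 63 to 105 mm over the bench (this point 84); moving it takes about 1 N. At the ends of the free play the gear resists firmly without springing back: feel for 4 to 7 N; about 13 N would force it round. A thin black pointer runs out to 103 mm from the axis
- red_marker (a joint): angle of the red marker about the same axis, same zero and sense as the crank; slides by hand round the left rim between -1.75 and 0 (under 1 N) and stays where left
- blue_marker (a joint): angle of the blue marker, same zero and sense as the crank; slides round the right rim between 0 and 1.75 (under 1 N) and stays where left
- red_pin (a point): middle of the upright red pin of the red marker, 12 mm in diameter, 120 mm from the axis, from 59 to 90 mm over the bench (this point 74 mm); it stands on a red block 24 mm radially by 12 mm, 10 mm high, with a white line pointing to the axis
- blue_pin (a point): the same on the blue marker
- jar: loose small jar with black lid, 47 mm across, 44 mm high, to the left of the dial; origin under its centre; leave alone
- cast: loose pale stone dental cast, 58x65x33 mm, to the right of the dial; origin under its centre; leave alone
- wax_knife: loose spatula with brown handle, 224 mm long, lying along the front edge of the bench; origin under its centre; leave alone

How it is judged:
On the way, in this order (a step that is already met when the one before it is completed fails the run):
1. the crank is pressed against the gear at the left end of its free play (contact force between dog and left_stop above 1.5 N), for 0.06 s.
2. the crank is pressed against the gear at the right end of its free play (contact force between dog and right_stop above 1.5 N), for 0.06 s.
At the end, for the whole second after the job is handed in: the red marker stands at the left end of the crank's free play and the blue marker at its right end, each within 6 mm along the rim (0.05 rad); crank and markers at rest (horizontal distance between red_pin and left_end below 0.006 m and horizontal distance between blue_pin and right_end below 0.006 m and velocity of joint crank between -0.05 and 0.05 rad/s and velocity of joint red_marker between -0.05 and 0.05 rad/s and velocity of joint blue_marker between -0.05 and 0.05 rad/s); the robot touches nothing.
It fails at once if the gear is forced round by more than 0.05 rad (distance of any of left_end, right_end from where it was at the start of the episode above 0.006 m).
It fails at once if the jar, the cast or the wax knife is shifted by more than 15 mm (distance of any of jar, cast, wax_knife from where it was at the start of the episode above 0.015 m).
It also fails if it takes over 72 s, if anything falls off the work surface, if the arm or the gripper's body presses on something with over 40 N, if the wrist force passes 120 N, or if a joint passes its speed limit or range.

## Working session

There is one attempt and no reset: what is moved stays moved. The work goes in short steps, Python scripts to look and compute and a tool call to move; the robot and the scene stay as the last step left them, time stands still between calls to the robot, and variables do not carry over. Pictures are saved under pics/ and viewed, and the job is handed in when it is done.

Besides the shell and the picture viewer there is one more tool, called after "Emit:" by a JSON object that holds its "op" and its "data", one argument or row to a line. carry_out: Moves the arm, as the interface text tells. Its arguments: {"type":"object","properties":{"steps":{"type":"array","items":{"type":"array"}},"force":{"type":"number"}},"required":["steps"]}

```bash
mkdir -p pics; ls; python3 - <<'E'
from rig import r
import cv2
s=r.sense(); print(s)
for n in ("scene","top"):
    p=r.snapshot(n); cv2.imwrite(f"pics/{n}0.png",p["img"]); print(n,p["fov_y"],p["cx"],p["cy"],p["rvec"],p["tvec"],p["shot"])
    for t in ("crank_head","crank_knob","red_pin","blue_pin","jar","cast","wax_knife"):
        print(t,[(round(d["location"][0]*640,1),round(d["location"][1]*480,1),round(d["confidence"],2)) for d in r.place_of(t,p)])
E
```

```text
pics
{'time': 0.0, 'joint_positions': array([ 1.15052043e+00,  2.07430774e-01,  1.54295797e+00, -8.40764967e-06,
        1.39349738e+00, -1.50508884e-01]), 'joint_velocities': array([-0.0006195 , -0.00044982,  0.00100673,  0.00050951,  0.00044557,
       -0.00055615]), 'joint_efforts': array([-6.07741295e-04, -3.83024812e+01, -2.91597390e+01, -2.28242729e-04,
        1.04441508e-02,  8.58930463e-06]), 'position': array([0.1529474 , 0.55349978, 0.23011774]), 'tool_rot': array([-3.13932386e+00, -3.35708005e-04,  2.87182675e+00]), 'contact_force': array([-0.62004522,  0.30736835,  0.18282347]), 'torque': array([ 0.01354151,  0.00823961, -0.04453052]), 'width': 1.0019796071735716}
scene 46.943956784584294 323.46530518778553 244.1119822265211 [ 1.85594524 -0.81522071  0.49462549] [-0.33180383  0.23450072  1.30986386] 1
crank_head [(362.5, 273.5, 0.82)]
crank_knob []
red_pin [(326.6, 240.3, 0.45)]
blue_pin [(386.2, 265.3, 0.55)]
jar [(246.2, 245.4, 0.53)]
cast []
wax_knife [(340.9, 311.7, 0.73)]
top 49.19851311735969 320.78310948410507 237.95869130077276 [ 2.1239307  -2.14223479  0.22649399] [-0.04031081  0.47542633  1.23144665] 2
crank_head [(341.1, 213.6, 0.56)]
crank_knob [(339.7, 229.7, 0.91), (387.5, 224.1, 0.48)]
red_pin [(291.6, 218.4, 0.38)]
blue_pin [(390.3, 226.0, 0.59)]
jar [(166.4, 242.6, 0.67)]
cast [(447.7, 259.2, 0.78)]
wax_knife [(377.9, 289.7, 0.84)]
```

View pics/top0.png

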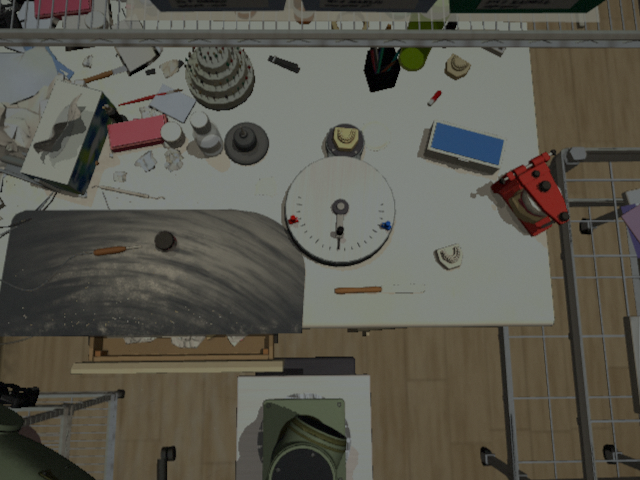

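View pics/scene0.png

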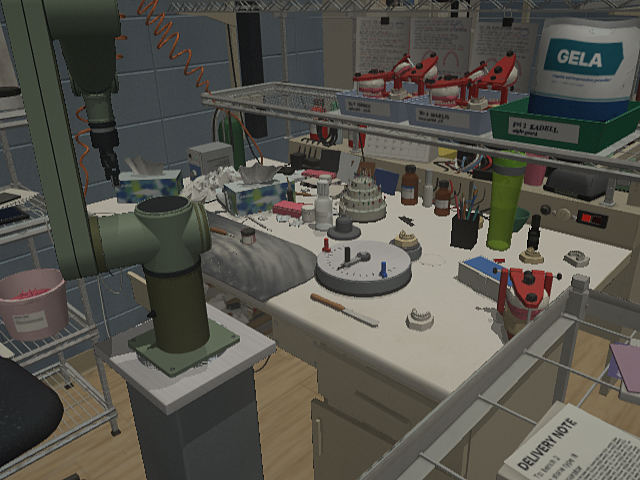

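The top view shows the dial around (341,211), the red pin near (293,219), the blue pin near (387,226), and the knob near (340,231) with its pointer towards (338,248). Next I'll compute world positions.

```bash
cat > h.py <<'E'
from rig import r
import cv2, numpy as np
from scipy.spatial.transform import Rotation as Ro
def K(p):
    f=240/np.tan(np.radians(p["fov_y"])/2); return np.array([[f,0,p["cx"]],[0,f,p["cy"]],[0,0,1]])
def back(p,uv,z):
    R=cv2.Rodrigues(np.array(p["rvec"],float))[0]; t=np.array(p["tvec"],float)
    c=-R.T@t; d=R.T@np.linalg.inv(K(p))@np.array([uv[0],uv[1],1.]); return c+d*(z-c[2])/d[2]
def proj(p,X):
    return cv2.projectPoints(np.atleast_2d(np.array(X,float)),np.array(p["rvec"],float),np.array(p["tvec"],float),K(p),None)[0][:,0]
def loc(t,p):
    return [(np.array([d["location"][0]*640,d["location"][1]*480]),round(d["confidence"],2)) for d in r.place_of(t,p)]
E
python3 - <<'E'
from h import *
p=r.snapshot("top"); q=r.snapshot("scene")
Z=dict(crank_head=0,crank_knob=.084,red_pin=.074,blue_pin=.074,jar=0,cast=0,wax_knife=0)
for n,P in(("top",p),("scene",q)):
  for t,z in Z.items():
    for uv,c in loc(t,P): print(n,t,c,uv.round(1),back(P,uv,z).round(4))
# dial rim via mask in top
for n,P in(("top",p),("scene",q)):
  m=r.cut_out("crank_head",P)
  if m:
    M=m[0]["pixels"].astype(np.uint8); print(n,m[0]["confidence"],M.sum(), np.argwhere(M).min(0),np.argwhere(M).max(0))
    o=P["img"].copy(); o[M>0]=o[M>0]//2+np.array([0,100,0],np.uint8); cv2.imwrite(f"pics/mask_{n}.png",cv2.resize(o[130:320,220:480],None,fx=3,fy=3))
cv2.imwrite("pics/top_zoom.png",cv2.resize(p["img"][140:290,250:450],None,fx=4,fy=4,interpolation=cv2.INTER_CUBIC))
cv2.imwrite("pics/scene_zoom.png",cv2.resize(q["img"][210:340,290:450],None,fx=4.5,fy=4.5,interpolation=cv2.INTER_CUBIC))
E
```

```text
top crank_head 0.62 [339.3 211.7] [ 0.5516 -0.0935  0.    ]
top crank_head 0.36 [169.3 242.4] [0.4748 0.3339 0.    ]
top crank_head 0.19 [448.8 255.1] [ 0.4376 -0.3681  0.    ]
top crank_knob 0.7 [340.6 231.2] [ 0.4837 -0.0906  0.084 ]
top red_pin 0.42 [292.4 218.3] [0.5179 0.0237 0.074 ]
top blue_pin 0.43 [388.6 225.2] [ 0.4997 -0.2067  0.074 ]
top jar 0.54 [167.4 240.5] [0.4797 0.3388 0.    ]
top cast 0.6 [449. 256.] [ 0.4354 -0.3684  0.    ]
top wax_knife 0.83 [379.8 288.7] [ 0.3544 -0.1907  0.    ]
scene crank_head 0.79 [361.6 271.1] [ 0.5624 -0.0787  0.    ]
scene crank_knob 0.7 [345.7 250.7] [ 0.5039 -0.069   0.084 ]
scene crank_knob 0.26 [340.5 311.7] [ 0.2481 -0.2786  0.084 ]
scene red_pin 0.48 [326.  243.8] [0.5187 0.0217 0.074 ]
scene blue_pin 0.45 [383.1 269.7] [ 0.4943 -0.2098  0.074 ]
scene blue_pin 0.33 [362.  273.2] [ 0.4421 -0.1803  0.074 ]
scene jar 0.67 [247.2 240.1] [ 0.4882  0.3594 -0.    ]
scene cast 0.77 [417.3 325.4] [ 0.4266 -0.3697  0.    ]
scene wax_knife 0.59 [340.5 310. ] [ 0.3571 -0.1793  0.    ]
top 0.75 10770 [122 283] [265 394]
scene 0.92 5084 [232 315] [297 421]
```

View pics/top_zoom.png

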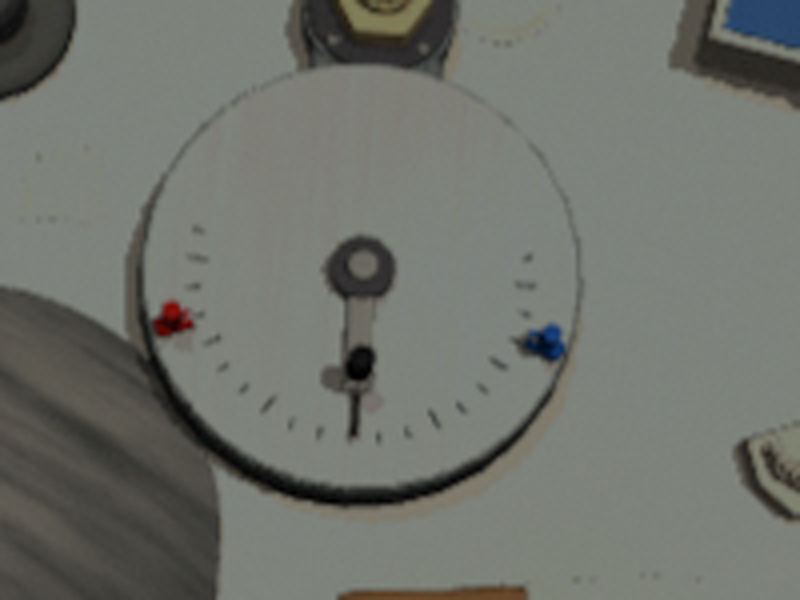

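View pics/scene_zoom.png

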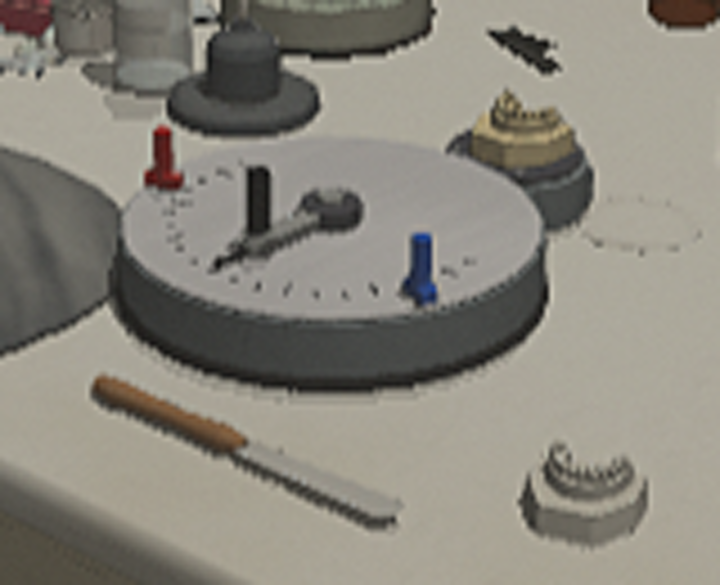

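```bash
python3 - <<'E'
from h import *
from scipy.optimize import minimize
p=r.snapshot("top"); q=r.snapshot("scene")
def g(P):
    G=cv2.GaussianBlur(cv2.cvtColor(P["img"],cv2.COLOR_BGR2GRAY).astype(np.float32),(0,0),1.0); return G
a=np.linspace(0,2*np.pi,361)[:-1]
def score(P,G,c):
    s=[]
    for rr in(.1365,.1435):
        X=np.c_[c[0]+rr*np.cos(a),c[1]+rr*np.sin(a),0*a+.048]; uv=proj(P,X).astype(np.float32)
        s.append(cv2.remap(G,uv[None,:,0],uv[None,:,1],cv2.INTER_LINEAR)[0])
    return np.minimum(np.abs(s[0]-s[1]),40).mean()
for n,Ps in(("top",[p]),("scene",[q]),("both",[p,q])):
    Gs=[g(P) for P in Ps]
    best=max(((sum(score(P,G,(x,y)) for P,G in zip(Ps,Gs)),x,y) for x in np.arange(.53,.575,.001) for y in np.arange(-.115,-.065,.001)))
    print(n,np.round(best,4))
    if n=="both": c=best[1:]
for n,P in(("top",p),("scene",q)):
    o=cv2.resize(P["img"],None,fx=4,fy=4,interpolation=cv2.INTER_CUBIC)
    uv=proj(P,np.c_[c[0]+.14*np.cos(a),c[1]+.14*np.sin(a),0*a+.048]); cv2.polylines(o,[(uv*4+1.5).astype(int)],True,(0,255,0),1)
    m=proj(P,[[c[0],c[1],.048]])[0]; cv2.circle(o,tuple((m*4).astype(int)),3,(0,0,255),-1)
    m=(m*4).astype(int); cv2.imwrite(f"pics/fit_{n}.png",o[m[1]-300:m[1]+300,m[0]-350:m[0]+350])
# colour blobs
for n,P in(("top",p),("scene",q)):
    h=cv2.cvtColor(P["img"],cv2.COLOR_BGR2HSV)
    for nm,t in(("red","red_pin"),("blue","blue_pin")):
        m=r.cut_out(t,P); print(n,nm,[(d["pixels"].sum(),np.array(d["location"])*[640,480],d["confidence"]) for d in m][:2])
# rectified dial view from top at z=.048
x0=c[0];y0=c[1];S=400/.17
yy,xx=np.mgrid[0:600,0:700]
X=np.stack([x0-(yy-150)/1900.,y0-(xx-350)/1900.,0*xx+.048],-1).reshape(-1,3)
uv=proj(p,X).astype(np.float32).reshape(600,700,2)
cv2.imwrite("pics/rect.png",cv2.remap(p["img"],uv[...,0],uv[...,1],cv2.INTER_CUBIC))
E
```

```text
top [26.0417  0.546  -0.09  ]
scene [24.247  0.554 -0.084]
both [45.4568  0.546  -0.089 ]
top red [(np.int64(61), array([288.832, 221.376]), 0.57)]
top blue [(np.int64(50), array([388.608, 223.92 ]), 0.46)]
scene red [(np.int64(71), array([327.168, 248.208]), 0.4), (np.int64(201), array([245.504, 239.424]), 0.27)]
scene blue []
```

```bash
ls pics
```

```text
fit_scene.png
fit_top.png
mask_scene.png
mask_top.png
rect.png
scene0.png
scene_zoom.png
top0.png
top_zoom.png
```

View pics/fit_top.png

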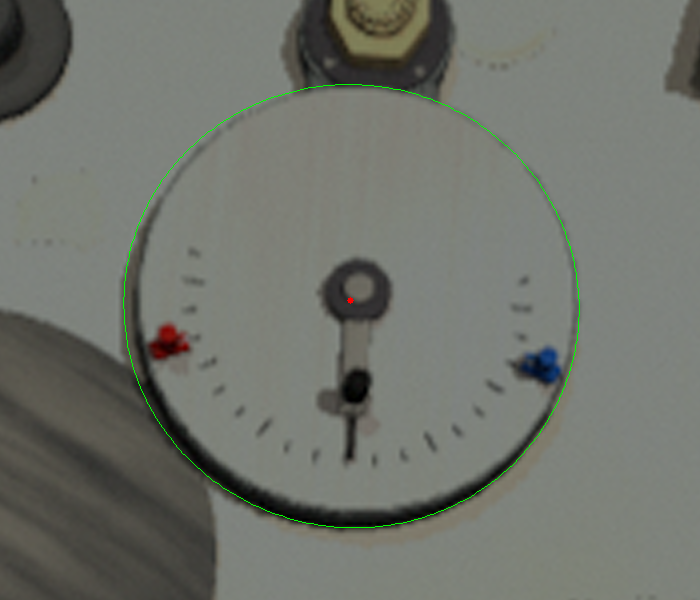

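View pics/fit_scene.png

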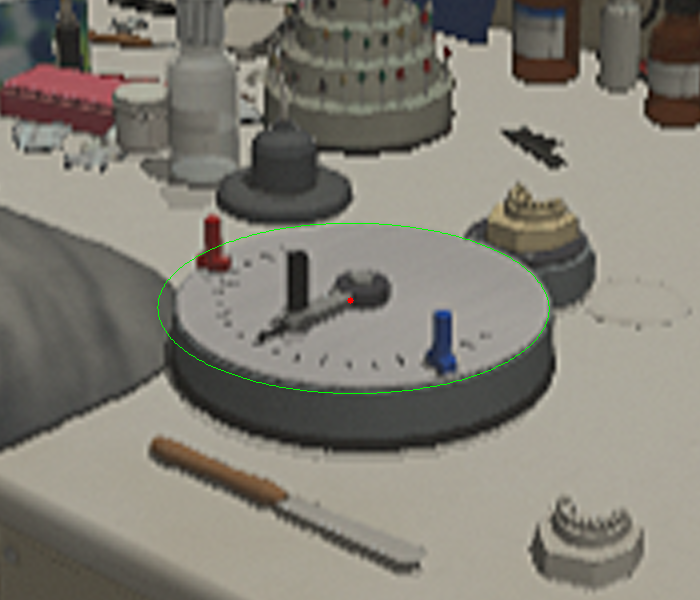

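View pics/rect.png

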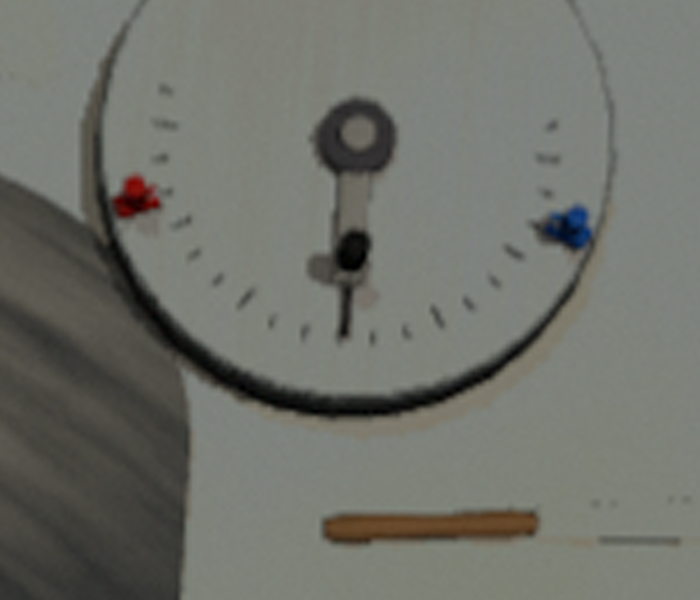

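```bash
cat > fit.py <<'E'
from h import *
from scipy.optimize import least_squares
p=r.snapshot("top"); q=r.snapshot("scene")
a=np.linspace(0,2*np.pi,181)[:-1]
def edges(P,c,z,R):
    G=cv2.GaussianBlur(cv2.cvtColor(P["img"],cv2.COLOR_BGR2GRAY).astype(np.float32),(0,0),.7)
    rr=np.arange(R-.014,R+.012,.0005); pts=[]
    for t in a:
        X=np.c_[c[0]+rr*np.cos(t),c[1]+rr*np.sin(t),0*rr+z]; uv=proj(P,X).astype(np.float32)
        v=cv2.remap(G,uv[None,:,0],uv[None,:,1],cv2.INTER_LINEAR)[0]
        d=v[:-4]-v[4:]; i=np.argmax(d)
        if d[i]>12: pts.append(back(P,uv[i+2],z)[:2])
    return np.array(pts)
for n,P in(("top",p),("scene",q)):
    c=np.array([.549,-.094]);R=.138
    for k in range(6):
        e=edges(P,c,.048,R)
        s=least_squares(lambda v:np.hypot(e[:,0]-v[0],e[:,1]-v[1])-v[2],[*c,R],loss="soft_l1",f_scale=.001)
        c=s.x[:2];R=s.x[2]
    print(n,len(e),c.round(4),R.round(4),np.median(abs(s.fun)).round(5))
    o=cv2.resize(P["img"],None,fx=4,fy=4,interpolation=cv2.INTER_CUBIC)
    for u in proj(P,np.c_[e,0*e[:,0]+.048]): cv2.circle(o,tuple((u*4+1.5).astype(int)),1,(0,255,0),-1)
    m=(proj(P,[[*c,.048]])[0]*4).astype(int); cv2.circle(o,tuple(m),3,(0,0,255),-1)
    cv2.imwrite(f"pics/fit2_{n}.png",o[m[1]-300:m[1]+300,m[0]-350:m[0]+350])
E
python3 fit.py
```

```text
top 107 [ 0.5502 -0.0924] 0.1343 0.00047
scene 125 [ 0.5538 -0.09  ] 0.1351 0.00122
```

```bash
cat >> h.py <<'E'
def yaw_of(s): return s["tool_rot"][2]
def plan(xyz,yaw,n,s=None):
    s=s or r.sense(); p0=np.array(s["position"]); R0=Ro.from_euler("xyz",s["tool_rot"]); xyz=np.array(xyz,float)
    Rt=Ro.from_euler("xyz",[np.pi,0,yaw]); rv=(R0.inv()*Rt).as_rotvec(); 
    rows=[]
    for i in range(n):
        R=R0*Ro.from_rotvec(rv*i/n); rows.append([np.round(R.inv().apply((xyz-p0)/n),4).tolist(),np.round(np.degrees(rv/n),1).tolist()])
    for x in rows: print(x)
    return rows
def st():
    s=r.sense(); print("t",round(s["time"],2),"p",s["position"].round(4),"rot",s["tool_rot"].round(3),"F",s["contact_force"].round(2),"T",s["torque"].round(2),"w",round(s["width"],3),"j6",s["joint_positions"][5].round(2)); return s
E
python3 -c "
from h import *
s=st(); plan([.485,-.091,.2],np.pi,15)"
```

```text
t 2.1 p [0.1533 0.5542 0.2313] rot [-3.142  0.     2.872] F [-0.19  0.24 -0.02] T [ 0.01  0.   -0.  ] w 0.998 j6 -0.15
[[-0.0328, -0.0356, 0.0021], [-0.0, 0.0, -1.0]]
[[-0.0321, -0.0361, 0.0021], [-0.0, 0.0, -1.0]]
[[-0.0315, -0.0367, 0.0021], [-0.0, 0.0, -1.0]]
[[-0.0308, -0.0373, 0.0021], [-0.0, 0.0, -1.0]]
[[-0.0301, -0.0378, 0.0021], [-0.0, 0.0, -1.0]]
[[-0.0295, -0.0384, 0.0021], [-0.0, 0.0, -1.0]]
[[-0.0288, -0.0389, 0.0021], [-0.0, 0.0, -1.0]]
[[-0.0281, -0.0394, 0.0021], [-0.0, 0.0, -1.0]]
[[-0.0273, -0.0399, 0.0021], [-0.0, 0.0, -1.0]]
[[-0.0266, -0.0404, 0.0021], [-0.0, 0.0, -1.0]]
[[-0.0259, -0.0409, 0.0021], [-0.0, 0.0, -1.0]]
[[-0.0252, -0.0413, 0.0021], [-0.0, 0.0, -1.0]]
[[-0.0244, -0.0418, 0.0021], [-0.0, 0.0, -1.0]]
[[-0.0236, -0.0422, 0.0021], [-0.0, 0.0, -1.0]]
[[-0.0229, -0.0426, 0.0021], [-0.0, 0.0, -1.0]]
```

View pics/fit2_top.png

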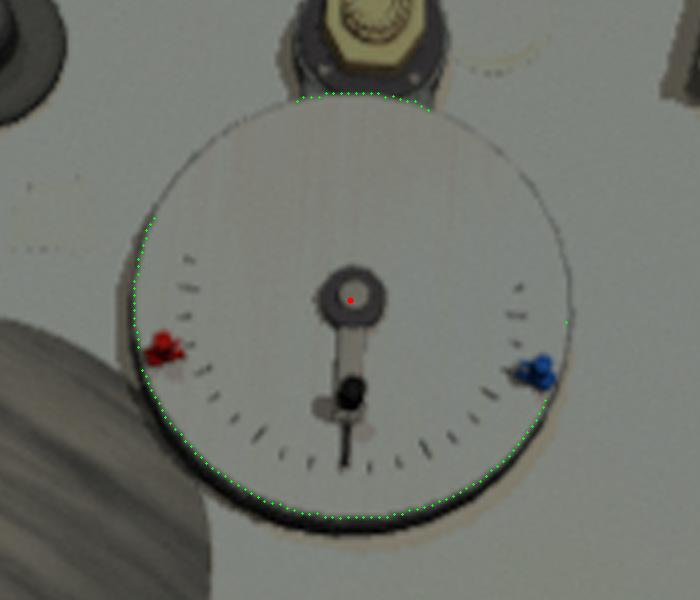

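The green points sit on the pale dial's edge, so its centre is about (0.551,-0.092). I'll move above the knob.

Emit:
{"op": "carry_out", "data": {
  "steps": [
    [[-0.033, -0.036, 0.002], [0, 0, -1], 0],
    [[-0.032, -0.036, 0.002], [0, 0, -1], 0],
    [[-0.0315, -0.037, 0.002], [0, 0, -1], 0],
    [[-0.031, -0.037, 0.002], [0, 0, -1], 0],
    [[-0.03, -0.038, 0.002], [0, 0, -1], 0]
  ],
  "force": 20
}}

```text
time: 2.72
position: [0.2664, 0.3361, 0.2215]
tool_rot: [3.138, 0.002, 2.969]
contact_force: [1.3, -0.9, -0.4]
width: 1.0
```

Emit:
{"op": "carry_out", "data": {
  "steps": [
    [[-0.0295, -0.038, 0.002], [0, 0, -1], 0],
    [[-0.029, -0.039, 0.002], [0, 0, -1], 0],
    [[-0.028, -0.039, 0.002], [0, 0, -1], 0],
    [[-0.027, -0.04, 0.002], [0, 0, -1], 0],
    [[-0.0265, -0.04, 0.002], [0, 0, -1], 0]
  ]
}}

```text
time: 3.35
position: [0.382, 0.1159, 0.2128]
tool_rot: [3.136, 0.009, 3.06]
contact_force: [0.4, 0.1, 1.2]
width: 0.995
```

```bash
python3 -c "
from h import *
s=st(); plan([.485,-.091,.2],np.pi,5)"
```

```text
t 3.35 p [0.382  0.1159 0.2128] rot [3.136 0.009 3.06 ] F [0.38 0.11 1.16] T [-0.01 -0.07 -0.04] w 0.995 j6 -1.42
[[-0.0239, -0.0396, 0.0026], [0.1, 0.1, -0.9]]
[[-0.0232, -0.04, 0.0026], [0.1, 0.1, -0.9]]
[[-0.0226, -0.0403, 0.0026], [0.1, 0.1, -0.9]]
[[-0.0219, -0.0407, 0.0026], [0.1, 0.1, -0.9]]
[[-0.0213, -0.0411, 0.0026], [0.1, 0.1, -0.9]]
```

Emit:
{"op": "carry_out", "data": {
  "steps": [
    [[-0.024, -0.0395, 0.0025], [0.1, 0.1, -1], 0],
    [[-0.023, -0.04, 0.0025], [0.1, 0.1, -1], 0],
    [[-0.0225, -0.0405, 0.0025], [0.1, 0.1, -1], 0],
    [[-0.022, -0.0405, 0.0025], [0.1, 0.1, -1], 0],
    [[-0.021, -0.041, 0.0025], [0.1, 0.1, -1], 0]
  ]
}}

```text
time: 3.98
position: [0.4887, -0.0985, 0.2021]
tool_rot: [-3.138, 0.005, -3.135]
contact_force: [-0.0, 0.5, -0.3]
width: 1.001
```

```bash
python3 -c "
from h import *
s=st(); p=r.snapshot('wrist'); cv2.imwrite('pics/w1.png',p['img'])
for t,z in dict(crank_knob=.084,red_pin=.074,blue_pin=.074,crank_head=0).items(): print(t,[(u.round(0),c,back(p,u,z).round(4)) for u,c in loc(t,p)])
"
```

```text
t 3.98 p [ 0.4887 -0.0985  0.2021] rot [-3.138  0.005 -3.135] F [-0.01  0.54 -0.32] T [ 0.01 -0.06 -0.04] w 1.001 j6 -1.95
crank_knob [(array([332., 228.]), 0.93, array([ 0.4871, -0.0872,  0.084 ]))]
red_pin [(array([471., 264.]), 0.62, array([0.5193, 0.025 , 0.074 ]))]
blue_pin [(array([185., 244.]), 0.6, array([ 0.5047, -0.2032,  0.074 ]))]
crank_head [(array([323., 266.]), 0.9, array([ 0.5528, -0.0919,  0.    ])), (array([184., 246.]), 0.42, array([ 0.532 , -0.2323,  0.    ]))]
```

View pics/w1.png

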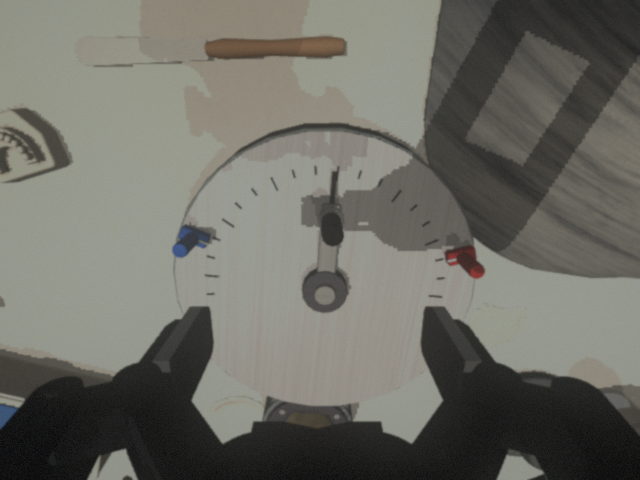

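```bash
python3 -c "
from h import *
s=st(); plan([.487,-.0875,.12],3.07,3)"
```

```text
t 4.22 p [ 0.4876 -0.0966  0.2017] rot [-3.139  0.004 -3.136] F [-0.64 -0.66  0.19] T [0.   0.01 0.  ] w 1.0 j6 -1.95
[[0.0003, 0.0031, 0.0272], [-0.0, 0.1, 1.5]]
[[0.0003, 0.0031, 0.0272], [-0.0, 0.1, 1.5]]
[[0.0004, 0.003, 0.0272], [-0.0, 0.1, 1.5]]
```

Emit:
{"op": "carry_out", "data": {
  "steps": [
    [[0, 0.003, 0.027], [0, 0.1, 1.5], 0],
    [[0, 0.003, 0.027], [0, 0.1, 1.5], 0],
    [[0, 0.003, 0.027], [0, 0.1, 1.5], 0],
    [[0, 0, 0], [0, 0, 0], 0]
  ]
}}

```text
time: 4.72
position: [0.4866, -0.0822, 0.1203]
tool_rot: [-3.14, 0.0, 3.074]
contact_force: [0.6, -0.0, 0.4]
width: 1.001
```

```bash
python3 -c "
from h import *
s=st(); plan([.487,-.0875,.070],3.07,3)"
```

```text
t 4.72 p [ 0.4866 -0.0822  0.1203] rot [-3.14   0.     3.074] F [ 0.56 -0.01  0.41] T [ 0.   -0.03  0.02] w 1.001 j6 -1.84
[[-0.0003, -0.0017, 0.0168], [-0.0, 0.0, 0.1]]
[[-0.0003, -0.0017, 0.0168], [-0.0, 0.0, 0.1]]
[[-0.0003, -0.0017, 0.0168], [-0.0, 0.0, 0.1]]
```

Emit:
{"op": "carry_out", "data": {
  "steps": [
    [[0, -0.0015, 0.016], [0, 0, 0], 0],
    [[0, -0.0015, 0.016], [0, 0, 0], 0],
    [[0, -0.0015, 0.016], [0, 0, 0], 0],
    [[0, 0, 0], [0, 0, 0], 0]
  ]
}}

```text
time: 5.22
position: [0.4878, -0.0866, 0.0719]
tool_rot: [-3.138, 0.005, 3.076]
contact_force: [0.8, -0.3, -1.0]
width: 0.996
```

```bash
python3 -c "
from h import *
s=st(); p=r.snapshot('wrist'); cv2.imwrite('pics/w2.png',p['img'])
for t,z in dict(crank_knob=.084).items(): print(t,[(u.round(0),c,back(p,u,z).round(4)) for u,c in loc(t,p)])
"
```

```text
t 5.22 p [ 0.4878 -0.0866  0.0719] rot [-3.138  0.005  3.076] F [ 0.76 -0.3  -1.02] T [ 0.01 -0.03 -0.04] w 0.996 j6 -1.85
crank_knob [(array([313., 322.]), 0.69, array([ 0.4878, -0.0882,  0.084 ]))]
```

View pics/w2.png

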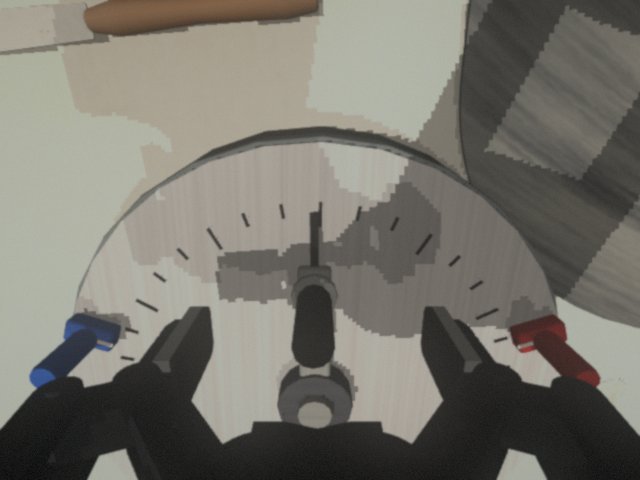

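The knob is centred between the open fingers, at about (313,320). Closing now.

Emit:
{"op": "carry_out", "data": {
  "steps": [
    [[0, 0, 0], [0, 0, 0], 1],
    [[0, 0, 0], [0, 0, 0], 1],
    [[0, 0, 0], [0, 0, 0], 1],
    [[0, 0, 0], [0, 0, 0], 1],
    [[0, 0, 0], [0, 0, 0], 1]
  ],
  "force": 20
}}

```text
time: 5.95
position: [0.4907, -0.0878, 0.0752]
tool_rot: [-3.136, 0.012, 3.076]
contact_force: [-0.0, -0.4, -1.6]
width: 0.18
```

```bash
python3 -c "
from h import *
s=st(); p=r.snapshot('wrist'); cv2.imwrite('pics/w3.png',p['img'])
"
```

```text
t 5.95 p [ 0.4907 -0.0878  0.0752] rot [-3.136  0.012  3.076] F [-0.02 -0.42 -1.64] T [ 0.04 -0.   -0.03] w 0.18 j6 -1.85
```

View pics/w3.png

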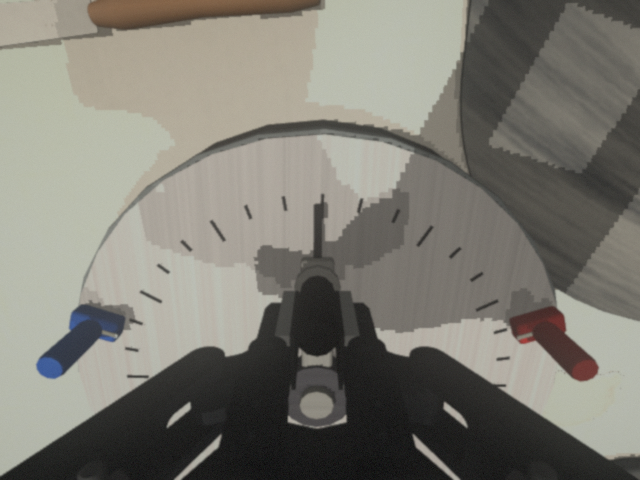

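Gripped (opening about 15 mm). The pointer is at (319,208), almost on the front tick, so a is about 0.02. Turning to the left in small steps.

Emit:
{"op": "carry_out", "data": {
  "steps": [
    [[0, 0.0035, 0], [0, 0, 3], 1],
    [[0, 0.0035, 0], [0, 0, 3], 1],
    [[0, 0.0035, 0], [0, 0, 3], 1],
    [[0, 0.0035, 0], [0, 0, 3], 1]
  ]
}}

```text
time: 6.5
position: [0.493, -0.0749, 0.0751]
tool_rot: [-3.137, 0.014, 2.86]
contact_force: [-0.5, -1.1, 0.1]
width: 0.18
```

```bash
cat >> h.py <<'E'
C0=np.array([.5515,-.092])
def ang(c=C0):
    s=st(); d=s["position"][:2]-c; phi=np.arctan2(d[1],d[0])%(2*np.pi); y=s["tool_rot"][2]%(2*np.pi)
    print("rel angle(phi-pi)",round(phi-np.pi,4),"rad",np.hypot(*d).round(4),"yaw-pi",round(y-np.pi,4)); R=Ro.from_euler("xyz",s["tool_rot"]); print("F tool",R.inv().apply(s["contact_force"]).round(2)); return s
E
python3 -c "
from h import *
ang()"
```

```text
t 6.5 p [ 0.493  -0.0749  0.0751] rot [-3.137  0.014  2.86 ] F [-0.51 -1.1   0.1 ] T [-0.15 -0.03 -0.  ] w 0.18 j6 -1.61
rel angle(phi-pi) -0.2841 rad 0.061 yaw-pi -0.2819
F tool [ 0.18 -1.2  -0.1 ]
```

Emit:
{"op": "carry_out", "data": {
  "steps": [
    [[0, 0.0035, 0], [0, 0, 3], 1],
    [[0, 0.0025, 0], [0, 0, 2], 1],
    [[0, 0.001, 0], [0, 0, 1], 1]
  ]
}}

```text
time: 6.88
position: [0.4952, -0.0688, 0.0751]
tool_rot: [-3.137, 0.014, 2.752]
contact_force: [-0.4, -1.3, -0.1]
width: 0.179
```

Emit:
{"op": "carry_out", "data": {
  "steps": [
    [[0, 0.001, 0], [0, 0, 1], 1],
    [[0, 0.001, 0], [0, 0, 1], 1]
  ]
}}

```text
time: 7.12
position: [0.496, -0.0669, 0.0752]
tool_rot: [-3.138, 0.015, 2.715]
contact_force: [1.3, -0.9, 0.4]
width: 0.177
```

```bash
python3 -c "
from h import *
ang()"
```

```text
t 7.12 p [ 0.496  -0.0669  0.0752] rot [-3.138  0.015  2.715] F [ 1.27 -0.88  0.36] T [-0.01  0.04  0.04] w 0.177 j6 -1.44
rel angle(phi-pi) -0.4248 rad 0.0609 yaw-pi -0.4266
F tool [-1.53 -0.28 -0.34]
```

Emit:
{"op": "carry_out", "data": {
  "steps": [
    [[0, 0.001, 0], [0, 0, 0.9], 1],
    [[0, 0.001, 0], [0, 0, 0.9], 1]
  ]
}}

```text
time: 7.38
position: [0.4969, -0.065, 0.0751]
tool_rot: [-3.138, 0.015, 2.682]
contact_force: [-0.7, -0.6, 0.3]
width: 0.177
```

Emit:
{"op": "carry_out", "data": {
  "steps": [
    [[0, 0.001, 0], [0, 0, 0.9], 1],
    [[0, 0.001, 0], [0, 0, 0.9], 1]
  ]
}}

```text
time: 7.62
position: [0.4978, -0.0632, 0.0751]
tool_rot: [-3.138, 0.015, 2.648]
contact_force: [-0.4, -1.3, 0.1]
width: 0.182
```

Emit:
{"op": "carry_out", "data": {
  "steps": [
    [[0, 0.001, 0], [0, 0, 0.9], 1],
    [[0, 0.001, 0], [0, 0, 0.9], 1]
  ]
}}

```text
time: 7.88
position: [0.4989, -0.0614, 0.0751]
tool_rot: [-3.139, 0.015, 2.614]
contact_force: [-0.3, -1.0, -0.1]
width: 0.175
```

Emit:
{"op": "carry_out", "data": {
  "steps": [
    [[0, 0.001, 0], [0, 0, 0.9], 1],
    [[0, 0.001, 0], [0, 0, 0.9], 1]
  ]
}}

```text
time: 8.12
position: [0.4999, -0.0597, 0.0751]
tool_rot: [-3.139, 0.015, 2.581]
contact_force: [-0.9, -1.3, 0.5]
width: 0.177
```

Emit:
{"op": "carry_out", "data": {
  "steps": [
    [[0, 0.001, 0], [0, 0, 0.9], 1],
    [[0, 0.001, 0], [0, 0, 0.9], 1]
  ]
}}

```text
time: 8.38
position: [0.5011, -0.0579, 0.0751]
tool_rot: [-3.139, 0.015, 2.547]
contact_force: [-0.9, -2.5, 0.8]
width: 0.178
```

Emit:
{"op": "carry_out", "data": {
  "steps": [
    [[0, 0.001, 0], [0, 0, 0.9], 1],
    [[0, 0.001, 0], [0, 0, 0.9], 1]
  ]
}}

```text
time: 8.62
position: [0.5014, -0.0574, 0.0751]
tool_rot: [-3.136, 0.015, 2.515]
contact_force: [-2.5, -5.5, 1.9]
width: 0.181
```

```bash
python3 -c "
from h import *
ang(); p=r.snapshot('wrist'); cv2.imwrite('pics/left_w.png',p['img']); np.savez('left.npz',**{k:p[k] for k in ('img','fov_y','cx','cy','rvec','tvec')})
p=r.snapshot('top');np.savez('left_top.npz',**{k:p[k] for k in ('img','fov_y','cx','cy','rvec','tvec')});ang()"
```

```text
t 8.62 p [ 0.5014 -0.0574  0.0751] rot [-3.136  0.015  2.515] F [-2.48 -5.53  1.86] T [-0.65  0.51  0.23] w 0.181 j6 -1.22
rel angle(phi-pi) -0.6037 rad 0.0609 yaw-pi -0.6264
F tool [-1.26 -5.94 -1.81]
t 8.72 p [ 0.5014 -0.0575  0.0751] rot [-3.136  0.015  2.515] F [-3.42 -4.91  1.04] T [-0.69  0.41  0.11] w 0.177 j6 -1.22
rel angle(phi-pi) -0.6036 rad 0.0608 yaw-pi -0.6265
F tool [-0.12 -5.99 -1.01]
```

View pics/left_w.png

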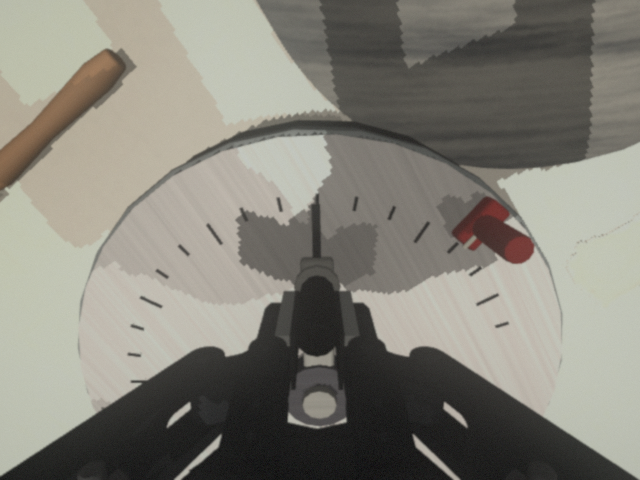

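Left resistance was firm: 6 N at rel −0.604, with the pointer tip at (317,198). Now turning to the right.

Emit:
{"op": "carry_out", "data": {
  "steps": [
    [[0, -0.0035, 0], [0, 0, -3], 1],
    [[0, -0.0045, 0], [0, 0, -4], 1],
    [[0, -0.0045, 0], [0, 0, -4], 1],
    [[0, -0.0045, 0], [0, 0, -4], 1],
    [[0, -0.0045, 0], [0, 0, -4], 1]
  ]
}}

```text
time: 9.35
position: [0.4933, -0.0745, 0.0751]
tool_rot: [-3.138, 0.017, 2.851]
contact_force: [-0.2, -1.4, -0.7]
width: 0.177
```

Emit:
{"op": "carry_out", "data": {
  "steps": [
    [[0, -0.0045, 0], [0, 0, -4], 1],
    [[0, -0.0045, 0], [0, 0, -4], 1],
    [[0, -0.0045, 0], [0, 0, -4], 1],
    [[0, -0.0045, 0], [0, 0, -4], 1]
  ]
}}

```text
time: 9.85
position: [0.4907, -0.0913, 0.0752]
tool_rot: [-3.137, 0.017, 3.133]
contact_force: [0.2, -2.6, -0.1]
width: 0.178
```

```bash
python3 -c "
from h import *
ang()"
```

```text
t 9.85 p [ 0.4907 -0.0913  0.0752] rot [-3.137  0.017  3.133] F [ 0.22 -2.57 -0.09] T [-0.03  0.11 -0.06] w 0.178 j6 -1.92
rel angle(phi-pi) -0.0114 rad 0.0608 yaw-pi -0.0085
F tool [-0.24 -2.57  0.11]
```

Emit:
{"op": "carry_out", "data": {
  "steps": [
    [[0, -0.0045, 0], [0, 0, -4], 1],
    [[0, -0.0035, 0], [0, 0, -3], 1],
    [[0, -0.002, 0], [0, 0, -2], 1],
    [[0, -0.001, 0], [0, 0, -1], 1]
  ]
}}

```text
time: 10.35
position: [0.4915, -0.1017, 0.0751]
tool_rot: [-3.137, 0.017, -2.975]
contact_force: [-0.0, -0.5, 0.7]
width: 0.176
```

Emit:
{"op": "carry_out", "data": {
  "steps": [
    [[0, -0.001, 0], [0, 0, -1], 1],
    [[0, -0.001, 0], [0, 0, -1], 1]
  ]
}}

```text
time: 10.6
position: [0.4919, -0.1038, 0.0752]
tool_rot: [-3.136, 0.017, -2.94]
contact_force: [-0.4, -2.2, 0.8]
width: 0.18
```

```bash
python3 -c "
from h import *
ang()"
```

```text
t 10.6 p [ 0.4919 -0.1038  0.0752] rot [-3.136  0.017 -2.94 ] F [-0.43 -2.2   0.78] T [-0.18  0.21 -0.15] w 0.18 j6 -2.16
rel angle(phi-pi) 0.1956 rad 0.0608 yaw-pi 0.2019
F tool [ 0.85 -2.08 -0.78]
```

Emit:
{"op": "carry_out", "data": {
  "steps": [
    [[0, -0.001, 0], [0, 0, -0.9], 1],
    [[0, -0.001, 0], [0, 0, -0.9], 1]
  ]
}}

```text
time: 10.85
position: [0.4923, -0.1058, 0.0752]
tool_rot: [-3.136, 0.017, -2.906]
contact_force: [-2.4, -2.1, 0.7]
width: 0.18
```

Emit:
{"op": "carry_out", "data": {
  "steps": [
    [[0, -0.001, 0], [0, 0, -0.9], 1],
    [[0, -0.001, 0], [0, 0, -0.9], 1]
  ]
}}

```text
time: 11.1
position: [0.4928, -0.1078, 0.0752]
tool_rot: [-3.136, 0.017, -2.873]
contact_force: [-0.5, -2.0, 0.3]
width: 0.18
```

Emit:
{"op": "carry_out", "data": {
  "steps": [
    [[0, -0.001, 0], [0, 0, -0.9], 1],
    [[0, -0.001, 0], [0, 0, -0.9], 1]
  ]
}}

```text
time: 11.35
position: [0.4934, -0.1097, 0.0751]
tool_rot: [-3.135, 0.017, -2.839]
contact_force: [-0.9, -1.8, 0.4]
width: 0.188
```

```bash
python3 -c "
from h import *
ang()"
```

```text
t 11.35 p [ 0.4934 -0.1097  0.0751] rot [-3.135  0.017 -2.839] F [-0.94 -1.78  0.41] T [-0.06  0.23 -0.18] w 0.188 j6 -2.27
rel angle(phi-pi) 0.2962 rad 0.0608 yaw-pi 0.3023
F tool [ 1.42 -1.42 -0.42]
```

Emit:
{"op": "carry_out", "data": {
  "steps": [
    [[0, -0.001, 0], [0, 0, -0.9], 1],
    [[0, -0.001, 0], [0, 0, -0.9], 1]
  ]
}}

```text
time: 11.6
position: [0.4936, -0.1098, 0.0751]
tool_rot: [-3.139, 0.017, -2.806]
contact_force: [-1.9, 4.3, 3.0]
width: 0.176
```

Emit:
{"op": "carry_out", "data": {
  "steps": [
    [[0, -0.001, 0], [0, 0, -0.9], 1],
    [[0, -0.001, 0], [0, 0, -0.9], 1]
  ]
}}

```text
time: 11.85
position: [0.4938, -0.1097, 0.0751]
tool_rot: [3.141, 0.017, -2.773]
contact_force: [-2.1, 4.4, 3.8]
width: 0.18
```

Emit:
{"op": "carry_out", "data": {
  "steps": [
    [[0, -0.001, 0], [0, 0, -0.9], 1],
    [[0, -0.001, 0], [0, 0, -0.9], 1]
  ]
}}

```text
time: 12.1
position: [0.494, -0.1094, 0.075]
tool_rot: [3.138, 0.017, -2.739]
contact_force: [-1.8, 4.7, 4.1]
width: 0.178
```

```bash
python3 -c "
from h import *
ang()"
```

```text
t 12.1 p [ 0.494  -0.1094  0.075 ] rot [ 3.138  0.017 -2.739] F [-1.83  4.69  4.09] T [ 0.74  0.33 -0.16] w 0.178 j6 -2.38
rel angle(phi-pi) 0.2931 rad 0.0601 yaw-pi 0.4022
F tool [-0.22  5.05 -4.07]
```

```bash
python3 -c "
from h import *
p=r.snapshot('wrist'); cv2.imwrite('pics/right_w.png',p['img']); np.savez('right.npz',**{k:p[k] for k in ('img','fov_y','cx','cy','rvec','tvec')})
p=r.snapshot('top');np.savez('right_top.npz',**{k:p[k] for k in ('img','fov_y','cx','cy','rvec','tvec')})
ang()"
```

```text
t 12.2 p [ 0.494  -0.1094  0.075 ] rot [ 3.138  0.017 -2.74 ] F [-2.83  5.49  4.  ] T [ 0.76  0.26 -0.23] w 0.178 j6 -2.38
rel angle(phi-pi) 0.2934 rad 0.0601 yaw-pi 0.4018
F tool [ 0.39  6.17 -3.98]
```

Emit:
{"op": "carry_out", "data": {
  "steps": [
    [[0, 0, 0], [0, 0, 3], 1],
    [[0, 0, 0], [0, 0, 2.5], 1]
  ]
}}

```text
time: 12.45
position: [0.4936, -0.1093, 0.0751]
tool_rot: [3.137, 0.015, -2.834]
contact_force: [-2.5, 2.2, 3.0]
width: 0.177
```

```bash
python3 -c "
from h import *
ang()"
```

```text
t 12.45 p [ 0.4936 -0.1093  0.0751] rot [ 3.137  0.015 -2.834] F [-2.47  2.18  3.04] T [0.3  0.31 0.23] w 0.177 j6 -2.28
rel angle(phi-pi) 0.2908 rad 0.0604 yaw-pi 0.3077
F tool [ 1.64  2.84 -3.05]
```

View pics/right_w.png

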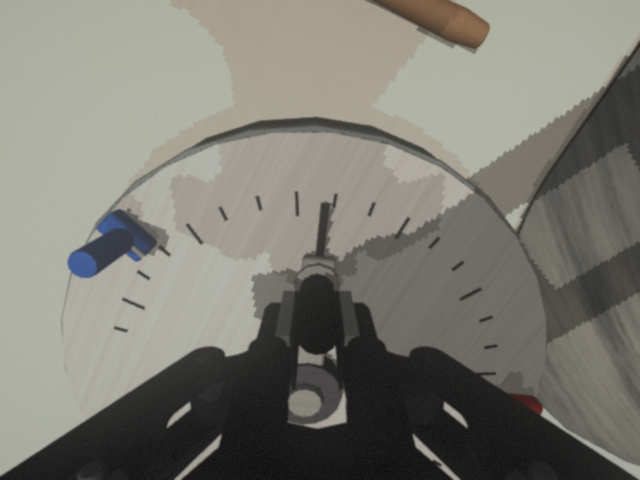

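The dial ticks agree with the arm: the right end is at about +22° (0.39 rad) and the left end at about −30° (−0.52 rad). Releasing and rising.

Emit:
{"op": "carry_out", "data": {
  "steps": [
    [[0, 0, 0], [0, 0, 0], 0],
    [[0, 0, 0], [0, 0, 0], 0],
    [[0, 0, 0], [0, 0, 0], 0],
    [[0, 0, -0.03], [0, 0, 0], 0],
    [[0, 0, -0.04], [0, 0, 0], 0]
  ]
}}

```text
time: 13.08
position: [0.4907, -0.1103, 0.1427]
tool_rot: [3.135, 0.01, -2.83]
contact_force: [1.7, -0.8, -0.6]
width: 1.001
```

Emit:
{"op": "carry_out", "data": {
  "steps": [
    [[0, 0, -0.04], [0, 0, 0], 0],
    [[0, 0, -0.02], [0, 0, 0], 0],
    [[0, 0, 0], [0, 0, 0], 0]
  ]
}}

```text
time: 13.45
position: [0.4927, -0.1123, 0.2082]
tool_rot: [3.141, 0.016, -2.829]
contact_force: [0.3, -0.2, 0.4]
width: 1.0
```

```bash
python3 -c "
from h import *
s=st(); p=r.snapshot('wrist'); cv2.imwrite('pics/w5.png',p['img']); np.savez('w5.npz',**{k:p[k] for k in ('img','fov_y','cx','cy','rvec','tvec')})
for t,z in dict(crank_knob=.084,red_pin=.074,blue_pin=.074,crank_head=0).items(): print(t,[(u.round(0),c,back(p,u,z).round(4)) for u,c in loc(t,p)])
"
```

```text
t 13.45 p [ 0.4927 -0.1123  0.2082] rot [ 3.141  0.016 -2.829] F [ 0.3  -0.17  0.41] T [ 0.   -0.02  0.  ] w 1.0 j6 -2.29
crank_knob [(array([317., 222.]), 0.57, array([ 0.4902, -0.1128,  0.084 ]))]
red_pin [(array([461., 297.]), 0.68, array([0.518 , 0.0246, 0.074 ]))]
blue_pin [(array([200., 201.]), 0.73, array([ 0.5045, -0.2039,  0.074 ]))]
crank_head [(array([322., 259.]), 0.97, array([ 0.5501, -0.0875, -0.    ])), (array([202., 201.]), 0.39, array([ 0.5273, -0.2197,  0.    ]))]
```

View pics/w5.png

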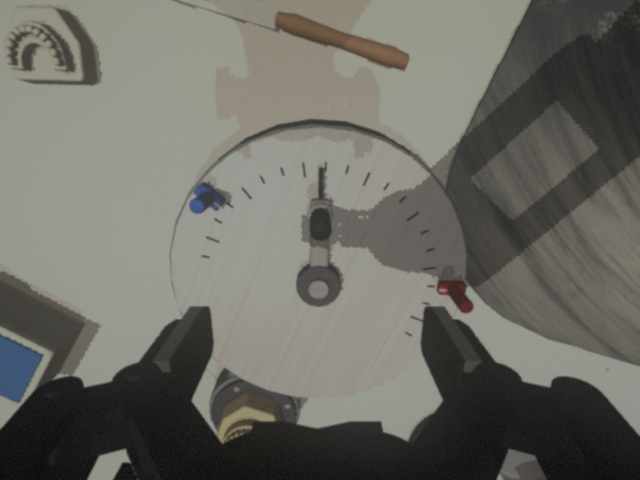

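```bash
sed -i 's/^for n,P in(("top",p),("scene",q)):$/W=r.snapshot("wrist")\nfor n,P in(("top",p),("scene",q),("wrist",W)):/' fit.py; python3 fit.py; python3 -c "
from h import *
from scipy.optimize import least_squares
pts=np.array([[.518,.0246],[.505,-.2035],[.487,-.0875],[.4902,-.1128]]);R=np.array([.12,.12,.065,.065])
s=least_squares(lambda v:np.hypot(*(pts-v).T)-R,[.55,-.09]);print(s.x,s.fun)
# TCP arc points
A=np.array([[.4907,-.0878],[.493,-.0749],[.4952,-.0688],[.496,-.0669],[.4978,-.0632],[.4999,-.0597],[.5014,-.0574],[.4933,-.0745],[.4907,-.0913],[.4915,-.1017],[.4919,-.1038],[.4928,-.1078],[.4934,-.1097]])
s=least_squares(lambda v:np.hypot(*(A-v[:2]).T)-v[2],[.55,-.09,.06]);print(s.x,abs(s.fun).max())
"
```

```text
top 86 [ 0.5584 -0.0806] 0.1227 0.00303
scene 113 [ 0.554  -0.0898] 0.1352 0.00105
wrist 125 [ 0.5522 -0.0916] 0.1337 0.00048
[ 0.55141255 -0.09167457] [ 0.00098005  0.00107457 -0.00045231 -0.00024461]
[ 0.55095786 -0.09174769  0.06029987] 0.00011755124390245425
```

View pics/fit2_wrist.png

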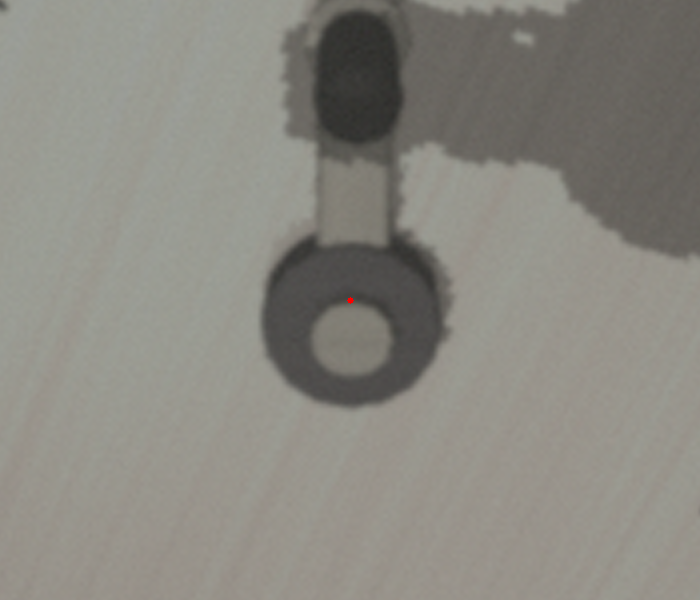

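```bash
python3 -c "
from h import *
C=np.array([.5511,-.0918])
def rel(X): d=X[:2]-C; return round(np.arctan2(d[1],d[0])%(2*np.pi)-np.pi,4), np.hypot(*d).round(4)
P=dict(np.load('w5.npz')); 
I=cv2.resize(P['img'][140:320,220:420],None,fx=4,fy=3.3,interpolation=cv2.INTER_CUBIC); cv2.imwrite('pics/w5z.png',I)
for z in(.05,.055,.06): print('tip',z,back(P,(321.5,163),z).round(4),rel(back(P,(321.5,163),z)),'base',rel(back(P,(320,197),z)))
print('cx',P['cx'],'hub',[(z,back(P,(318,289),z).round(4)) for z in(.06,.07,.08)])
for n,u in(('left',(317,198)),('right',(324.5,203))):
  Q=dict(np.load(n+'.npz')); print(n,[(rel(back(Q,u,z))) for z in(.05,.055,.06)])
"
```

```text
tip 0.05 [ 0.4507 -0.1219  0.05  ] (np.float64(0.2914), np.float64(0.1049)) base (np.float64(0.2985), np.float64(0.0767))
tip 0.055 [ 0.4501 -0.1222  0.055 ] (np.float64(0.2922), np.float64(0.1055)) base (np.float64(0.2993), np.float64(0.0778))
tip 0.06 [ 0.4495 -0.1225  0.06  ] (np.float64(0.293), np.float64(0.1061)) base (np.float64(0.3001), np.float64(0.0789))
cx 316.70228713504633 hub [(0.06, array([ 0.5551, -0.0911,  0.06  ])), (0.07, array([ 0.5503, -0.0927,  0.07  ])), (0.08, array([ 0.5455, -0.0943,  0.08  ]))]
left [(np.float64(-0.6196), np.float64(0.1042)), (np.float64(-0.6198), np.float64(0.1053)), (np.float64(-0.6201), np.float64(0.1064))]
right [(np.float64(0.3068), np.float64(0.1011)), (np.float64(0.3092), np.float64(0.1023)), (np.float64(0.3116), np.float64(0.1035))]
```

View pics/w5z.png

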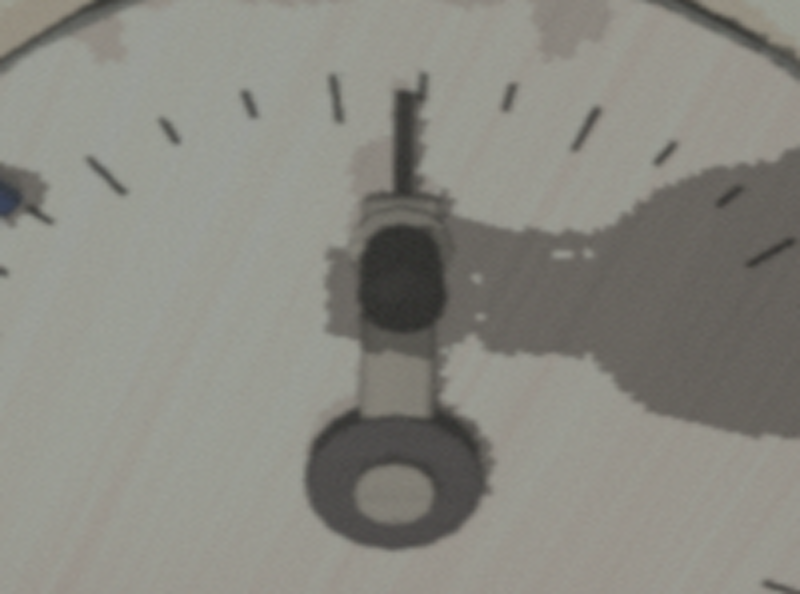

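Pointer direction from the picture: right about 0.30, left about −0.61. The arm readings agree. The crank axis fit is (0.5511,−0.0918). Red marker next.

```bash
python3 -c "
from h import *
s=st(); plan([.518,.0246,.15],1.847,10)"
```

```text
t 13.85 p [ 0.4907 -0.1113  0.205 ] rot [ 3.136  0.011 -2.829] F [-0.5  -0.13 -0.52] T [ 0.03 -0.    0.01] w 0.997 j6 -2.29
[[-0.0067, 0.0121, 0.0056], [0.1, 0.0, 9.2]]
[[-0.0047, 0.013, 0.0056], [0.1, 0.0, 9.2]]
[[-0.0026, 0.0136, 0.0056], [0.1, 0.0, 9.2]]
[[-0.0004, 0.0138, 0.0056], [0.1, 0.0, 9.2]]
[[0.0019, 0.0137, 0.0056], [0.1, 0.0, 9.2]]
[[0.004, 0.0133, 0.0056], [0.1, 0.0, 9.2]]
[[0.0061, 0.0124, 0.0055], [0.1, 0.0, 9.2]]
[[0.008, 0.0113, 0.0055], [0.1, 0.0, 9.2]]
[[0.0097, 0.0099, 0.0055], [0.1, 0.0, 9.2]]
[[0.0112, 0.0082, 0.0055], [0.1, 0.0, 9.2]]
```

Emit:
{"op": "carry_out", "data": {
  "steps": [
    [[-0.0065, 0.012, 0.0055], [0.1, 0, 9.2], 0],
    [[-0.0045, 0.013, 0.0055], [0, 0, 9.2], 0],
    [[-0.0025, 0.0135, 0.0055], [0, 0, 9.2], 0],
    [[-0.0005, 0.014, 0.0055], [0, 0, 9.2], 0],
    [[0.002, 0.0135, 0.0055], [0, 0, 9.2], 0]
  ]
}}

```text
time: 14.48
position: [0.5041, -0.0426, 0.1751]
tool_rot: [3.132, 0.002, 2.623]
contact_force: [-0.1, -0.0, 0.2]
width: 0.999
```

Emit:
{"op": "carry_out", "data": {
  "steps": [
    [[0.004, 0.0135, 0.0055], [0, 0, 9.2], 0],
    [[0.006, 0.0125, 0.0055], [0, 0, 9.2], 0],
    [[0.008, 0.0115, 0.0055], [0, 0, 9.2], 0],
    [[0.0095, 0.01, 0.0055], [0, 0, 9.2], 0],
    [[0, 0, 0], [0, 0, 0], 0]
  ]
}}

```text
time: 15.1
position: [0.5161, 0.0145, 0.1495]
tool_rot: [3.138, -0.007, 1.962]
contact_force: [-0.9, 0.8, -0.2]
width: 1.004
```

```bash
python3 -c "
from h import *
s=st(); plan([.518,.0246,.14],1.847,3)
p=r.snapshot('wrist'); cv2.imwrite('pics/w6.png',p['img']); print([(u.round(0),c,back(p,u,.074).round(4)) for u,c in loc('red_pin',p)])"
```

```text
t 15.1 p [0.5161 0.0145 0.1495] rot [ 3.138 -0.007  1.962] F [-0.91  0.76 -0.17] T [-0.    0.02 -0.01] w 1.004 j6 -0.54
[[0.0029, 0.0019, 0.0032], [0.1, -0.1, 2.2]]
[[0.0029, 0.0018, 0.0032], [0.1, -0.1, 2.2]]
[[0.003, 0.0016, 0.0032], [0.1, -0.1, 2.2]]
[(array([327., 240.]), 0.83, array([0.5202, 0.0246, 0.074 ]))]
```

View pics/w6.png

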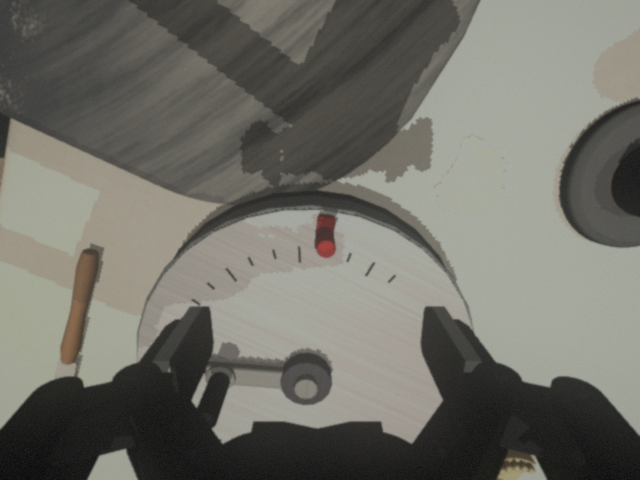

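Emit:
{"op": "carry_out", "data": {
  "steps": [
    [[0.003, 0.002, 0.003], [0, 0, 2.2], 0],
    [[0.003, 0.002, 0.003], [0, 0, 2.2], 0],
    [[0.003, 0.002, 0.003], [0, 0, 2.2], 0],
    [[0, 0, 0], [0, 0, 0], 0]
  ]
}}

```text
time: 15.7
position: [0.5197, 0.0216, 0.1422]
tool_rot: [3.137, -0.005, 1.848]
contact_force: [-0.3, -0.1, 0.1]
width: 0.999
```

```bash
sed -i 's/^C0=.*/C0=np.array([.5511,-.0918])/' h.py; python3 -c "
from h import *
s=ang(); plan([.519,.0244,.066],1.845,4)
p=r.snapshot('wrist'); print([(u.round(0),c,back(p,u,.074).round(4)) for u,c in loc('red_pin',p)])"
```

```text
t 15.7 p [0.5197 0.0216 0.1422] rot [ 3.137 -0.005  1.848] F [-0.29 -0.12  0.09] T [ 0.06 -0.01 -0.01] w 0.999 j6 -0.41
rel angle(phi-pi) -1.3002 rad 0.1176 yaw-pi -1.2934
F tool [-0.03 -0.31 -0.09]
[[0.0006, -0.0001, 0.0191], [0.1, -0.1, 0.0]]
[[0.0007, -0.0, 0.0191], [0.1, -0.1, 0.0]]
[[0.0007, -0.0, 0.0191], [0.1, -0.1, 0.0]]
[[0.0007, 0.0, 0.019], [0.1, -0.1, 0.0]]
[(array([314., 250.]), 0.8, array([0.5182, 0.0248, 0.074 ]))]
```

Emit:
{"op": "carry_out", "data": {
  "steps": [
    [[0.0005, 0, 0.019], [0, 0, 0], 0],
    [[0.0005, 0, 0.019], [0, 0, 0], 0],
    [[0.0005, 0, 0.019], [0, 0, 0], 0],
    [[0.0005, 0, 0.017], [0, 0, 0], 0],
    [[0, 0, 0], [0, 0, 0], 0]
  ]
}}

```text
time: 16.42
position: [0.5216, 0.0219, 0.0685]
tool_rot: [3.132, -0.002, 1.851]
contact_force: [-0.1, -0.2, -0.1]
width: 0.998
```

```bash
python3 -c "
from h import *
s=ang()
p=r.snapshot('wrist'); cv2.imwrite('pics/w7.png',p['img']);print([(u.round(0),c,back(p,u,.074).round(4)) for u,c in loc('red_pin',p)])"
```

```text
t 16.43 p [0.5216 0.0219 0.0685] rot [ 3.132e+00 -2.000e-03  1.851e+00] F [-0.1  -0.24 -0.08] T [-0.01 -0.02 -0.06] w 0.998 j6 -0.41
rel angle(phi-pi) -1.317 rad 0.1175 yaw-pi -1.2907
F tool [-0.2  -0.16  0.08]
[(array([311., 310.]), 0.75, array([0.5194, 0.0241, 0.074 ]))]
```

View pics/w7.png

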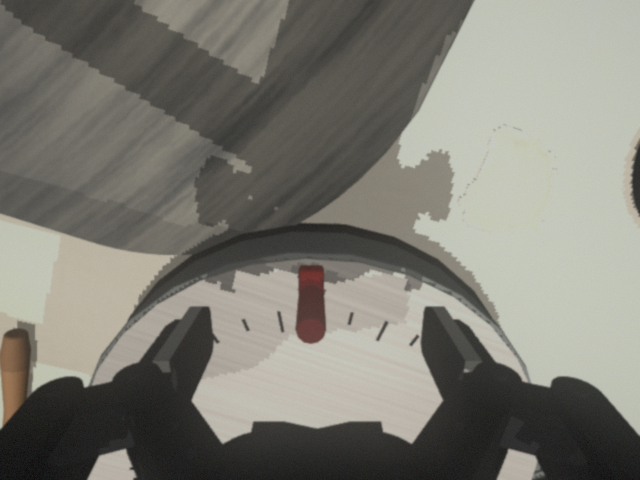

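Well centred, with the pin at (311,320). Closing.

Emit:
{"op": "carry_out", "data": {
  "steps": [
    [[0.001, 0, 0], [0, 0, 0], 1],
    [[0.001, 0, 0], [0, 0, 0], 1],
    [[0, 0, 0], [0, 0, 0], 1],
    [[0, 0, 0], [0, 0, 0], 1],
    [[0, 0, 0], [0, 0, 0], 1]
  ],
  "force": 20
}}

```text
time: 17.15
position: [0.5244, 0.0237, 0.0727]
tool_rot: [3.125, 0.001, 1.851]
contact_force: [0.3, -0.4, -0.3]
width: 0.129
```

```bash
python3 -c "
from h import *
s=ang()"
```

```text
t 17.15 p [0.5244 0.0237 0.0727] rot [3.125e+00 1.000e-03 1.851e+00] F [ 0.27 -0.35 -0.3 ] T [-0.03  0.02 -0.03] w 0.129 j6 -0.41
rel angle(phi-pi) -1.3439 rad 0.1185 yaw-pi -1.2903
F tool [-0.41  0.15  0.3 ]
```

Emit:
{"op": "carry_out", "data": {
  "steps": [
    [[-0.0005, -0.008, 0], [0, 0, -3.5], 1],
    [[-0.0005, -0.0085, 0], [0, 0, -3.9], 1],
    [[-0.0005, -0.0085, 0], [0, 0, -3.9], 1],
    [[-0.0003, -0.0085, 0], [0, 0, -3.9], 1],
    [[-0.0003, -0.0085, 0], [0, 0, -3.9], 1]
  ]
}}

```text
time: 17.77
position: [0.4868, 0.0077, 0.0727]
tool_rot: [3.121, 0.003, 2.195]
contact_force: [-0.6, 0.0, 0.0]
width: 0.127
```

```bash
python3 -c "
from h import *
s=ang()"
```

```text
t 17.77 p [0.4868 0.0077 0.0727] rot [3.121e+00 3.000e-03 2.195e+00] F [-0.57  0.04  0.04] T [ 0.18  0.09 -0.04] w 0.127 j6 -0.8
rel angle(phi-pi) -0.9974 rad 0.1184 yaw-pi -0.9462
F tool [ 0.37 -0.43 -0.05]
```

Emit:
{"op": "carry_out", "data": {
  "steps": [
    [[-0.0004, -0.009, 0], [0, 0, -3.9], 1],
    [[-0.0004, -0.009, 0], [0, 0, -3.9], 1],
    [[-0.0004, -0.009, 0], [0, 0, -3.9], 1],
    [[-0.0003, -0.009, 0], [0, 0, -3.9], 1]
  ]
}}

```text
time: 18.27
position: [0.4603, -0.0158, 0.0727]
tool_rot: [3.12, 0.006, 2.478]
contact_force: [-0.3, 1.8, 0.7]
width: 0.124
```

```bash
python3 -c "
from h import *
s=ang()"
```

```text
t 18.27 p [ 0.4603 -0.0158  0.0727] rot [3.12  0.006 2.478] F [-0.28  1.81  0.74] T [0.2  0.02 0.1 ] w 0.124 j6 -1.15
rel angle(phi-pi) -0.6973 rad 0.1184 yaw-pi -0.664
F tool [ 1.33  1.26 -0.72]
```

Emit:
{"op": "carry_out", "data": {
  "steps": [
    [[-0.0001, -0.0045, 0], [0, 0, -1.4], 1],
    [[-0.0001, -0.003, 0], [0, 0, -1], 1],
    [[0, -0.002, 0], [0, 0, -0.7], 1]
  ]
}}

```text
time: 18.65
position: [0.4546, -0.0231, 0.0727]
tool_rot: [3.118, 0.007, 2.533]
contact_force: [0.0, 3.1, -0.2]
width: 0.128
```

```bash
python3 -c "
from h import *
s=ang()"
```

```text
t 18.65 p [ 0.4546 -0.0231  0.0727] rot [3.118 0.007 2.533] F [ 0.01  3.07 -0.23] T [0.23 0.07 0.15] w 0.128 j6 -1.23
rel angle(phi-pi) -0.619 rad 0.1184 yaw-pi -0.6083
F tool [1.75 2.52 0.27]
```

Emit:
{"op": "carry_out", "data": {
  "steps": [
    [[0, -0.0013, 0], [0, 0, 0], 1],
    [[0, -0.0003, 0], [0, 0, 0], 1]
  ]
}}

```text
time: 18.9
position: [0.4539, -0.0247, 0.0727]
tool_rot: [3.119, 0.007, 2.533]
contact_force: [0.0, 1.3, 1.6]
width: 0.129
```

```bash
python3 -c "
from h import *
s=ang()"
```

```text
t 18.9 p [ 0.4539 -0.0247  0.0727] rot [3.119 0.007 2.533] F [0.05 1.33 1.62] T [0.1  0.1  0.07] w 0.129 j6 -1.23
rel angle(phi-pi) -0.6044 rad 0.1182 yaw-pi -0.6088
F tool [ 0.71  1.16 -1.6 ]
```

At −0.604. Releasing and rising.

Emit:
{"op": "carry_out", "data": {
  "steps": [
    [[0, 0, 0], [0, 0, 0], 0],
    [[0, 0, 0], [0, 0, 0], 0],
    [[0, 0, 0], [0, 0, 0], 0],
    [[0, 0, -0.03], [0, 0, 0], 0],
    [[0, 0, -0.04], [0, 0, 0], 0]
  ]
}}

```text
time: 19.52
position: [0.4492, -0.0255, 0.1403]
tool_rot: [3.123, -0.001, 2.532]
contact_force: [0.0, -0.4, -0.1]
width: 1.003
```

Emit:
{"op": "carry_out", "data": {
  "steps": [
    [[0, 0, -0.04], [0, 0, 0], 0],
    [[0, 0, -0.02], [0, 0, 0], 0],
    [[0, 0, 0], [0, 0, 0], 0]
  ]
}}

```text
time: 19.9
position: [0.4506, -0.0272, 0.2054]
tool_rot: [3.121, 0.006, 2.532]
contact_force: [-0.5, -0.1, 0.0]
width: 1.0
```

```bash
cat > look.py <<'E'
from h import *
import sys
s=ang(); p=r.snapshot('wrist'); n=sys.argv[1]; cv2.imwrite(f'pics/{n}.png',p['img']); np.savez(n+'.npz',**{k:p[k] for k in ('img','fov_y','cx','cy','rvec','tvec')})
for t,z in dict(crank_knob=.084,red_pin=.074,blue_pin=.074).items():
    for u,c in loc(t,p):
        X=back(p,u,z); d=X[:2]-C0; print(t,c,u.round(0),X.round(4),'rel',round(np.arctan2(d[1],d[0])%(2*np.pi)-np.pi,4),np.hypot(*d).round(4))
E
python3 look.py w8
```

```text
t 19.9 p [ 0.4506 -0.0272  0.2054] rot [3.121 0.006 2.532] F [-0.53 -0.07  0.02] T [-0.01  0.06  0.01] w 1.0 j6 -1.23
rel angle(phi-pi) -0.5714 rad 0.1194 yaw-pi -0.6098
F tool [ 0.39 -0.36 -0.03]
crank_knob 0.69 [256. 319.] [ 0.4876 -0.1096  0.084 ] rel 0.2733 0.066
crank_knob 0.23 [317. 312.] [ 0.5117 -0.0653  0.084 ] rel -0.5927 0.0475
red_pin 0.69 [318. 224.] [ 0.4529 -0.0235  0.074 ] rel -0.6077 0.1197
```

View pics/w8.png

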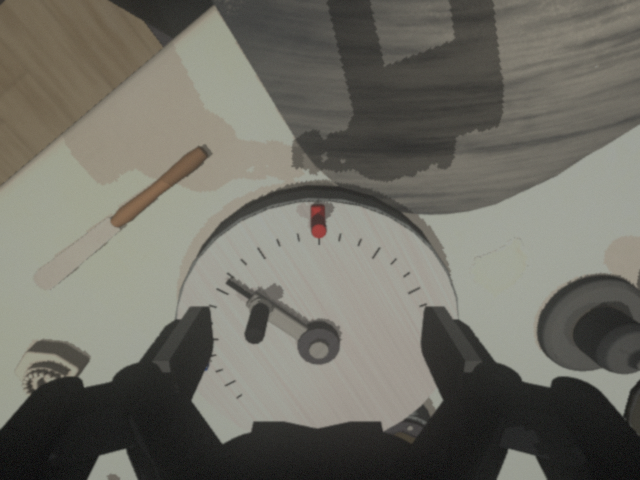

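Red now stands on the −30° tick, at (318,224), rel −0.608 by vision. That is the tick the pointer covered at the left end. Now blue.

```bash
python3 -c "
from h import *
s=st(); plan([.5045,-.2035,.15],1.179,10)"
```

```text
t 20.1 p [ 0.4483 -0.0265  0.2021] rot [ 3.123e+00 -1.000e-03  2.532e+00] F [-0.39 -0.35 -0.41] T [ 0.06  0.03 -0.05] w 1.001 j6 -1.23
[[-0.0147, -0.0114, 0.005], [0.1, -0.1, 7.8]]
[[-0.0161, -0.0093, 0.005], [0.1, -0.1, 7.8]]
[[-0.0172, -0.007, 0.0051], [0.1, -0.1, 7.8]]
[[-0.018, -0.0046, 0.0051], [0.1, -0.1, 7.8]]
[[-0.0185, -0.0021, 0.0051], [0.1, -0.1, 7.8]]
[[-0.0186, 0.0004, 0.0051], [0.1, -0.1, 7.8]]
[[-0.0184, 0.0029, 0.0052], [0.1, -0.1, 7.8]]
[[-0.0178, 0.0053, 0.0052], [0.1, -0.1, 7.8]]
[[-0.0169, 0.0077, 0.0052], [0.1, -0.1, 7.8]]
[[-0.0157, 0.0099, 0.0052], [0.1, -0.1, 7.8]]
```

Emit:
{"op": "carry_out", "data": {
  "steps": [
    [[-0.0145, -0.0115, 0.005], [0.1, -0.1, 7.8], 0],
    [[-0.016, -0.0095, 0.005], [0.1, -0.1, 7.8], 0],
    [[-0.017, -0.007, 0.005], [0.1, -0.1, 7.8], 0],
    [[-0.018, -0.0045, 0.005], [0.1, -0.1, 7.8], 0],
    [[-0.0185, -0.002, 0.005], [0.1, -0.1, 7.8], 0]
  ]
}}

```text
time: 20.72
position: [0.4709, -0.1146, 0.1675]
tool_rot: [-3.138, -0.01, 1.831]
contact_force: [-0.3, 0.8, -0.7]
width: 1.001
```

Emit:
{"op": "carry_out", "data": {
  "steps": [
    [[-0.0185, 0.0005, 0.005], [0.1, -0.1, 7.8], 0],
    [[-0.0185, 0.003, 0.005], [0.1, -0.1, 7.8], 0],
    [[-0.018, 0.0055, 0.005], [0.1, -0.1, 7.8], 0],
    [[-0.017, 0.0075, 0.005], [0.1, -0.1, 7.8], 0],
    [[0, 0, 0], [0, 0, 0], 0]
  ]
}}

```text
time: 21.35
position: [0.4862, -0.1867, 0.1366]
tool_rot: [-3.111, -0.001, 1.268]
contact_force: [-0.6, -0.2, 0.1]
width: 1.003
```

```bash
python3 look.py w9; python3 -c "
from h import *
plan([.5045,-.2035,.14],1.179,3)"
```

```text
t 21.35 p [ 0.4862 -0.1867  0.1366] rot [-3.111e+00 -1.000e-03  1.268e+00] F [-0.55 -0.19  0.07] T [ 0.01 -0.01  0.01] w 1.003 j6 -0.22
rel angle(phi-pi) 0.9712 rad 0.1149 yaw-pi -1.8736
F tool [-0.35 -0.47 -0.06]
crank_knob 0.88 [280. 133.] [ 0.4894 -0.1108  0.084 ] rel 0.2981 0.0646
red_pin 0.24 [327. 416.] [ 0.4567 -0.302   0.074 ] rel 1.1485 0.2304
blue_pin 0.97 [351. 276.] [ 0.5021 -0.2031  0.074 ] rel 1.156 0.1216
[[-0.0039, 0.0074, -0.0008], [-0.5, 0.0, 1.7]]
[[-0.0037, 0.0075, -0.0008], [-0.5, 0.0, 1.7]]
[[-0.0035, 0.0076, -0.0007], [-0.5, 0.0, 1.7]]
```

View pics/w9.png

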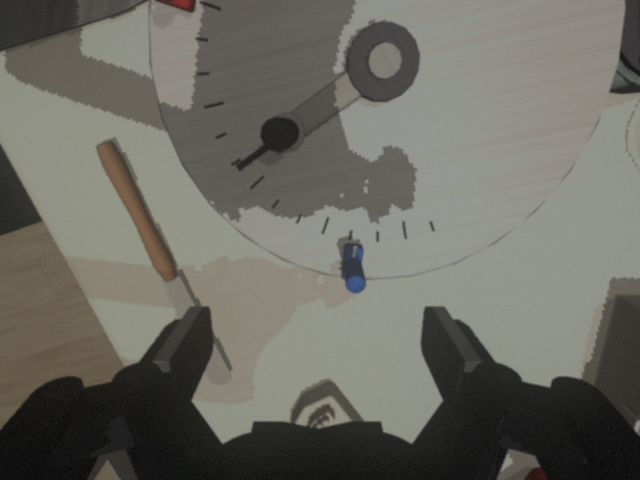

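Emit:
{"op": "carry_out", "data": {
  "steps": [
    [[-0.0035, 0.0075, 0], [-0.5, 0, 1.7], 0],
    [[-0.0035, 0.007, 0], [-0.5, 0, 1.7], 0],
    [[-0.003, 0.006, 0], [-0.5, 0, 1.7], 0],
    [[0, 0, 0], [0, 0, 0], 0]
  ]
}}

```text
time: 22.05
position: [0.5047, -0.2019, 0.1388]
tool_rot: [3.139, 0.0, 1.178]
contact_force: [-0.1, 0.2, 0.6]
width: 0.999
```

```bash
python3 look.py w10; python3 -c "
from h import *
plan([.5035,-.2030,.069],1.17,4)"
```

```text
t 22.05 p [ 0.5047 -0.2019  0.1388] rot [3.139 0.    1.178] F [-0.07  0.18  0.59] T [-0.01  0.02 -0.05] w 0.999 j6 -0.15
rel angle(phi-pi) 1.1719 rad 0.1195 yaw-pi -1.9636
F tool [ 0.14 -0.14 -0.59]
crank_knob 0.72 [146. 279.] [ 0.4085 -0.1724  0.084 ] rel 0.5142 0.1638
crank_knob 0.66 [220. 121.] [ 0.4898 -0.1097  0.084 ] rel 0.2839 0.0638
crank_knob 0.31 [318.  61.] [ 0.5472 -0.1031  0.084 ] rel 1.2382 0.0119
blue_pin 0.93 [314. 260.] [ 0.5034 -0.2028  0.074 ] rel 1.1648 0.1208
[[-0.0004, -0.0, 0.0174], [0.0, 0.0, 0.1]]
[[-0.0004, -0.0, 0.0174], [0.0, 0.0, 0.1]]
[[-0.0004, -0.0, 0.0174], [0.0, 0.0, 0.1]]
[[-0.0004, 0.0, 0.0174], [0.0, 0.0, 0.1]]
```

Emit:
{"op": "carry_out", "data": {
  "steps": [
    [[-0.0005, 0, 0.018], [0, 0, 0], 0],
    [[0, 0, 0.018], [0, 0, 0], 0],
    [[0, 0, 0.018], [0, 0, 0], 0],
    [[0, 0, 0.016], [0, 0, 0], 0],
    [[0, 0, 0], [0, 0, 0], 0]
  ]
}}

```text
time: 22.88
position: [0.5018, -0.2005, 0.0619]
tool_rot: [-3.138, -0.0, 1.179]
contact_force: [0.8, 1.0, 0.6]
width: 0.999
```

```bash
python3 look.py w11
```

```text
t 22.88 p [ 0.5018 -0.2005  0.0619] rot [-3.138 -0.     1.179] F [0.84 1.01 0.58] T [-0.01  0.09  0.03] w 0.999 j6 -0.15
rel angle(phi-pi) 1.1449 rad 0.1193 yaw-pi -1.9626
F tool [ 1.26  0.39 -0.58]
crank_knob 0.84 [169. 126.] [ 0.4889 -0.1109  0.084 ] rel 0.2976 0.065
blue_pin 0.63 [317. 328.] [ 0.5022 -0.2023  0.074 ] rel 1.1543 0.1209
```

View pics/w11.png

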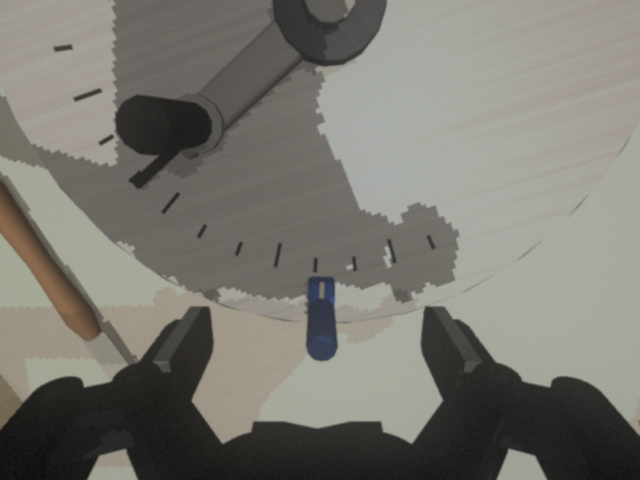

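Emit:
{"op": "carry_out", "data": {
  "steps": [
    [[0, 0, -0.005], [0, 0, 0], 1],
    [[0, 0, 0], [0, 0, 0], 1],
    [[0, 0, 0], [0, 0, 0], 1],
    [[0, 0, 0], [0, 0, 0], 1],
    [[0, 0, 0], [0, 0, 0], 1]
  ],
  "force": 20
}}

```text
time: 23.7
position: [0.5057, -0.2029, 0.0728]
tool_rot: [3.134, 0.001, 1.179]
contact_force: [-0.5, 0.1, -0.1]
width: 0.128
```

```bash
python3 -c "
from h import *
s=ang()"
```

```text
t 23.7 p [ 0.5057 -0.2029  0.0728] rot [3.134e+00 1.000e-03 1.179e+00] F [-0.46  0.11 -0.11] T [0.06 0.05 0.03] w 0.128 j6 -0.15
rel angle(phi-pi) 1.1831 rad 0.12 yaw-pi -1.9624
F tool [-0.07 -0.47  0.11]
```

Emit:
{"op": "carry_out", "data": {
  "steps": [
    [[0.0003, -0.0085, 0], [0, 0, 4], 1],
    [[0.0003, -0.0085, 0], [0, 0, 4], 1],
    [[0.0003, -0.0085, 0], [0, 0, 4], 1],
    [[0.0003, -0.0085, 0], [0, 0, 4], 1],
    [[0.0003, -0.0085, 0], [0, 0, 4], 1]
  ]
}}

```text
time: 24.32
position: [0.4705, -0.1806, 0.0728]
tool_rot: [3.131, -0.002, 0.819]
contact_force: [0.5, -0.5, -0.5]
width: 0.125
```

```bash
python3 -c "
from h import *
s=ang()"
```

```text
t 24.32 p [ 0.4705 -0.1806  0.0728] rot [ 3.131e+00 -2.000e-03  8.190e-01] F [ 0.51 -0.49 -0.54] T [-0.02 -0.01  0.05] w 0.125 j6 0.21
rel angle(phi-pi) 0.8335 rad 0.1199 yaw-pi -2.3225
F tool [-0.01  0.7   0.55]
```

Emit:
{"op": "carry_out", "data": {
  "steps": [
    [[0.0003, -0.0085, 0], [0, 0, 4], 1],
    [[0.0003, -0.0085, 0], [0, 0, 4], 1],
    [[0.0003, -0.0085, 0], [0, 0, 4], 1],
    [[0.0003, -0.0085, 0], [0, 0, 4], 1],
    [[0.0003, -0.0085, 0], [0, 0, 4], 1]
  ]
}}

```text
time: 24.95
position: [0.4446, -0.1465, 0.0728]
tool_rot: [3.13, -0.005, 0.459]
contact_force: [0.4, -0.5, 0.4]
width: 0.13
```

```bash
python3 -c "
from h import *
s=ang()"
```

```text
t 24.95 p [ 0.4446 -0.1465  0.0728] rot [ 3.13  -0.005  0.459] F [ 0.44 -0.49  0.44] T [0.03 0.04 0.07] w 0.13 j6 0.61
rel angle(phi-pi) 0.4744 rad 0.1198 yaw-pi -2.6829
F tool [ 0.18  0.63 -0.43]
```

Emit:
{"op": "carry_out", "data": {
  "steps": [
    [[0.0003, -0.008, 0], [0, 0, 3.6], 1],
    [[0.0002, -0.006, 0], [0, 0, 2.6], 1],
    [[0, -0.0035, 0], [0, 0, 1.5], 1],
    [[0, -0.0015, 0], [0, 0, 0.9], 1]
  ]
}}

```text
time: 25.45
position: [0.4372, -0.1286, 0.0728]
tool_rot: [3.13, -0.007, 0.304]
contact_force: [0.3, 0.1, 0.2]
width: 0.124
```

```bash
python3 -c "
from h import *
s=ang()"
```

```text
t 25.45 p [ 0.4372 -0.1286  0.0728] rot [ 3.13  -0.007  0.304] F [0.33 0.14 0.22] T [-0.03  0.04  0.07] w 0.124 j6 0.8
rel angle(phi-pi) 0.3122 rad 0.1197 yaw-pi -2.8378
F tool [ 0.36 -0.03 -0.22]
```

Emit:
{"op": "carry_out", "data": {
  "steps": [
    [[0, -0.001, 0], [0, 0, 0], 1],
    [[0, 0, 0], [0, 0, 0], 0],
    [[0, 0, 0], [0, 0, 0], 0],
    [[0, 0, 0], [0, 0, 0], 0],
    [[0, 0, -0.03], [0, 0, 0], 0]
  ]
}}

```text
time: 26.08
position: [0.4343, -0.1263, 0.1007]
tool_rot: [3.135, -0.002, 0.304]
contact_force: [0.9, -0.3, 0.2]
width: 0.965
```

Emit:
{"op": "carry_out", "data": {
  "steps": [
    [[0, 0, -0.04], [0, 0, 0], 0],
    [[0, 0, -0.04], [0, 0, 0], 0],
    [[0, 0, -0.03], [0, 0, 0], 0],
    [[0, 0, 0], [0, 0, 0], 0]
  ]
}}

```text
time: 26.58
position: [0.4348, -0.1262, 0.2158]
tool_rot: [3.133, -0.005, 0.304]
contact_force: [-0.3, 0.1, -0.8]
width: 1.002
```

```bash
python3 look.py w12
```

```text
t 26.57 p [ 0.4348 -0.1262  0.2158] rot [ 3.133 -0.005  0.304] F [-0.3   0.08 -0.84] T [0.02 0.02 0.02] w 1.002 j6 0.8
rel angle(phi-pi) 0.2877 rad 0.1213 yaw-pi -2.838
F tool [-0.27 -0.17  0.84]
crank_knob 0.89 [314. 152.] [ 0.4905 -0.1083  0.084 ] rel 0.2655 0.0628
red_pin 0.55 [193. 163.] [ 0.4545 -0.0221  0.074 ] rel -0.6251 0.1191
blue_pin 0.61 [315. 222.] [ 0.4372 -0.1253  0.074 ] rel 0.2858 0.1187
```

View pics/w12.png

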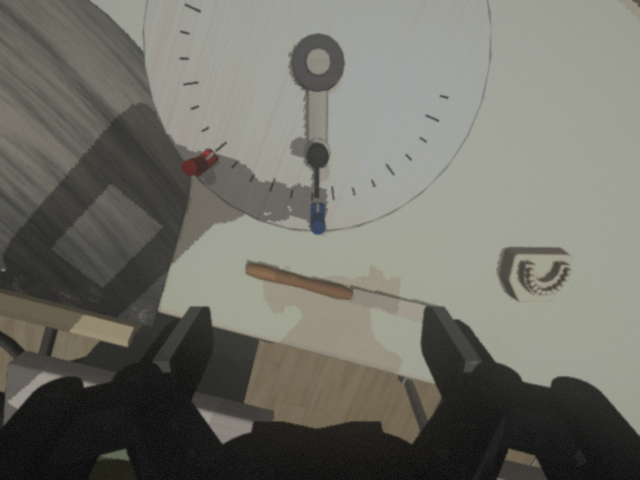

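Blue pin at (317,222), pointer and hub at (318,62) lie on one line. The red marker's line points at the −30° tick, at (222,146). The knife and cast look undisturbed, and the gripper is clear, so I'll hand in.

```bash
python3 -c "
from h import *
st(); print(r.finish_job())"
```

```text
t 26.77 p [ 0.4319 -0.1248  0.2113] rot [3.139e+00 2.000e-03 3.040e-01] F [-0.1   0.18  0.09] T [-0.03  0.04  0.03] w 0.997 j6 0.8
the job is handed in; nothing more can be done
None
```

I felt both ends of the crank's free play, set the markers to them, and handed the job in at 26.8 s; it reports no verdict.

- **Ends of the free play:** I rocked the crank left until it resisted at about 6 N, then right until it resisted at about 5–6 N, and did not force it. The ends are at about −0.52 rad (left) and +0.39 rad (right) from the dial's front.
- **Red marker:** it stands at the left end. The last close view put its pin within about 0.002 rad of the target. Its white line points at the −30° tick, which the pointer covered at the left end.
- **Blue marker:** it stands at the right end. In the last picture it lies in line with the pointer, which I left at that end.
- **Clear of everything:** the gripper is open, 0.21 m over the bench, and reads no contact force.

**Disagreements:** In the last picture the trained network put both pins about 0.02 rad (2 mm) off their targets. That is within the camera calibration and under the 6 mm limit, and the arm readings agreed to about 0.01 rad.

**Not confirmed:** the knife and cast looked undisturbed in the last view, though I did not measure them. The jar was not in that view, but the arm never worked near it.

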